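Refit the heat press's selector knobs

TASK

The heat press's control unit is open for service: switch its isolator off before touching any knob, pull the worn orange knob off and put it in the red scrap bin, and fit every black knob lying on the mat fully home on a shaft of its own kind, wide knobs on the row with the big dials and narrow ones on the row with the small dials; each goes down only when the white line on its bar lies over the shaft's key. When all are fitted switch the isolator back on, and leave everything else on the table where it is.

Things in the scene. Friction and masses are not known exactly. Their poses are not given: they have to be found in the camera images.
- console: Blue control unit of a heat press lying face up, 220 x 300 x 60 mm (x, y, z), fixed to the table. Origin at the centre of its underside, z up. On its top face lie two name plates, 2 mm thick, side by side along x, each with a row of three shafts along y, 80 mm apart, rows 90 mm apart; which row is nearer the robot varies.
- isolator (a joint): Angle of the isolator's toggle lever, rad: 0 = on, the lever leans 0.5 rad to the isolator's -x side (roughly towards the robot); 1.0 = off, it leans 0.5 rad to the +x side. It stays where it is left (0.06 N m of friction).
- isolator_tip (a point): Centre of the 26 mm red ball on the lever of the isolator, a 10 mm steel rod; 80 mm from the pivot, which lies 22 mm above the table at the centre of a yellow block 70 x 50 x 25 mm. This point's y axis is the pivot axis (level); its x and z axes swing with the lever and equal the block's own when the joint reads 0.
- bin: Red open scrap bin, 110 x 110 x 50 mm, walls and floor 4 to 5 mm thick, fixed. Origin at the centre of its underside.
- wide1 (a point): WIDE black knob, 46 mm across its 20 mm high skirt; on it a grip bar 44 mm long (x), 12 mm wide (y), its top 40 mm above the underside. Point on the axis, 20 mm above the underside; z up, x towards the bar's end with the white line. Underneath: blind bore 16 mm deep, 15 mm across, with a notch 7.5 mm wide running out towards +x for the shaft's key. 60 g. May be absent.
- wide2 (a point): WIDE black knob, 46 mm across its 20 mm high skirt; on it a grip bar 44 mm long (x), 12 mm wide (y), its top 40 mm above the underside. Point on the axis, 20 mm above the underside; z up, x towards the bar's end with the white line. Underneath: blind bore 16 mm deep, 15 mm across, with a notch 7.5 mm wide running out towards +x for the shaft's key. 60 g. May be absent.
- wide3 (a point): WIDE black knob, 46 mm across its 20 mm high skirt; on it a grip bar 44 mm long (x), 12 mm wide (y), its top 40 mm above the underside. Point on the axis, 20 mm above the underside; z up, x towards the bar's end with the white line. Underneath: blind bore 16 mm deep, 15 mm across, with a notch 7.5 mm wide running out towards +x for the shaft's key. 60 g. May be absent.
- narrow1 (a point): NARROW black knob, 34 mm across its 20 mm high skirt; on it a grip bar 32 mm long (x), 12 mm wide (y), its top 40 mm above the underside. Point on the axis, 20 mm above the underside; z up, x towards the bar's end with the white line. Underneath: blind bore 16 mm deep, 15 mm across, with a notch 7.5 mm wide running out towards +x for the shaft's key. 45 g. May be absent.
- narrow2 (a point): NARROW black knob, 34 mm across its 20 mm high skirt; on it a grip bar 32 mm long (x), 12 mm wide (y), its top 40 mm above the underside. Point on the axis, 20 mm above the underside; z up, x towards the bar's end with the white line. Underneath: blind bore 16 mm deep, 15 mm across, with a notch 7.5 mm wide running out towards +x for the shaft's key. 45 g. May be absent.
- narrow3 (a point): NARROW black knob, 34 mm across its 20 mm high skirt; on it a grip bar 32 mm long (x), 12 mm wide (y), its top 40 mm above the underside. Point on the axis, 20 mm above the underside; z up, x towards the bar's end with the white line. Underneath: blind bore 16 mm deep, 15 mm across, with a notch 7.5 mm wide running out towards +x for the shaft's key. 45 g. May be absent.
- worn (a point): Worn orange knob, 46 mm across its 20 mm high skirt; on it a grip bar 44 mm long (x), 12 mm wide (y), its top 40 mm above the underside. Point on the axis, 20 mm above the underside; z up, x towards the bar's end with the black line. Underneath: blind bore 16 mm deep, 15 mm across, with a notch 7.5 mm wide running out towards +x for the shaft's key. Starts seated on a wide-row shaft, lifts off.
- wide_shaft1: Fixed brass shaft of the wide row (aluminium plate, white dial 66 mm across): 12 mm diameter, 14 mm high, top 3 mm tapered. A key 4 mm wide, 11 mm high sticks out to 11 mm from the axis towards the shaft's +x, where the dial has a red tick. Origin on the axis at the plate's surface, 62 mm above the table, where a seated knob's underside rests; a misaligned knob stops 11 mm or more higher.
- wide_shaft2: Fixed brass shaft of the wide row (aluminium plate, white dial 66 mm across): 12 mm diameter, 14 mm high, top 3 mm tapered. A key 4 mm wide, 11 mm high sticks out to 11 mm from the axis towards the shaft's +x, where the dial has a red tick. Origin on the axis at the plate's surface, 62 mm above the table, where a seated knob's underside rests; a misaligned knob stops 11 mm or more higher.
- wide_shaft3: Fixed brass shaft of the wide row (aluminium plate, white dial 66 mm across): 12 mm diameter, 14 mm high, top 3 mm tapered. A key 4 mm wide, 11 mm high sticks out to 11 mm from the axis towards the shaft's +x, where the dial has a red tick. Origin on the axis at the plate's surface, 62 mm above the table, where a seated knob's underside rests; a misaligned knob stops 11 mm or more higher.
- narrow_shaft1: Fixed brass shaft of the narrow row (dark grey plate, white dial 52 mm across): 12 mm diameter, 14 mm high, top 3 mm tapered. A key 4 mm wide, 11 mm high sticks out to 11 mm from the axis towards the shaft's +x, where the dial has a red tick. Origin on the axis at the plate's surface, 62 mm above the table, where a seated knob's underside rests; a misaligned knob stops 11 mm or more higher.
- narrow_shaft2: Fixed brass shaft of the narrow row (dark grey plate, white dial 52 mm across): 12 mm diameter, 14 mm high, top 3 mm tapered. A key 4 mm wide, 11 mm high sticks out to 11 mm from the axis towards the shaft's +x, where the dial has a red tick. Origin on the axis at the plate's surface, 62 mm above the table, where a seated knob's underside rests; a misaligned knob stops 11 mm or more higher.
- narrow_shaft3: Fixed brass shaft of the narrow row (dark grey plate, white dial 52 mm across): 12 mm diameter, 14 mm high, top 3 mm tapered. A key 4 mm wide, 11 mm high sticks out to 11 mm from the axis towards the shaft's +x, where the dial has a red tick. Origin on the axis at the plate's surface, 62 mm above the table, where a seated knob's underside rests; a misaligned knob stops 11 mm or more higher.
- jar: Bystander: jar, 56 mm across, 75 mm high. Origin at the centre of its underside. Not part of the job.
- can: Bystander: green can, 60 mm across, 90 mm high. Origin at the centre of its underside. Not part of the job.
Not all that is in view belongs to the job. What is shaped like the part that bears wide2 but yellow is not meant. Of the things that look like the part that bears isolator, the smaller one is meant.

How it is judged (in metres and radians):
On the way, in this order (a step that is already met when the one before it is completed fails the run):
1. the isolator is switched off (joint above 0.8 rad) (value of joint isolator above 0.8 rad), for 0.2 s.
2. with the isolator off, the worn knob is in the bin and every black knob present is fully seated on a shaft of its row (value of joint isolator above 0.8 rad and x of worn in the frame of bin between -0.053 and 0.053 m and y of worn in the frame of bin between -0.053 and 0.053 m and z of worn in the frame of bin below 0.045 m and ((horizontal distance between wide1 and wide_shaft1 below 0.004 m and z of wide1 in the frame of wide_shaft1 between 0.015 and 0.024 m) or (horizontal distance between wide1 and wide_shaft2 below 0.004 m and z of wide1 in the frame of wide_shaft2 between 0.015 and 0.024 m) or (horizontal distance between wide1 and wide_shaft3 below 0.004 m and z of wide1 in the frame of wide_shaft3 between 0.015 and 0.024 m)) and ((horizontal distance between wide2 and wide_shaft1 below 0.004 m and z of wide2 in the frame of wide_shaft1 between 0.015 and 0.024 m) or (horizontal distance between wide2 and wide_shaft2 below 0.004 m and z of wide2 in the frame of wide_shaft2 between 0.015 and 0.024 m) or (horizontal distance between wide2 and wide_shaft3 below 0.004 m and z of wide2 in the frame of wide_shaft3 between 0.015 and 0.024 m)) and ((horizontal distance between wide3 and wide_shaft1 below 0.004 m and z of wide3 in the frame of wide_shaft1 between 0.015 and 0.024 m) or (horizontal distance between wide3 and wide_shaft2 below 0.004 m and z of wide3 in the frame of wide_shaft2 between 0.015 and 0.024 m) or (horizontal distance between wide3 and wide_shaft3 below 0.004 m and z of wide3 in the frame of wide_shaft3 between 0.015 and 0.024 m)) and ((horizontal distance between narrow1 and narrow_shaft1 below 0.004 m and z of narrow1 in the frame of narrow_shaft1 between 0.015 and 0.024 m) or (horizontal distance between narrow1 and narrow_shaft2 below 0.004 m and z of narrow1 in the frame of narrow_shaft2 between 0.015 and 0.024 m) or (horizontal distance between narrow1 and narrow_shaft3 below 0.004 m and z of narrow1 in the frame of narrow_shaft3 between 0.015 and 0.024 m)) and ((horizontal distance between narrow2 and narrow_shaft1 below 0.004 m and z of narrow2 in the frame of narrow_shaft1 between 0.015 and 0.024 m) or (horizontal distance between narrow2 and narrow_shaft2 below 0.004 m and z of narrow2 in the frame of narrow_shaft2 between 0.015 and 0.024 m) or (horizontal distance between narrow2 and narrow_shaft3 below 0.004 m and z of narrow2 in the frame of narrow_shaft3 between 0.015 and 0.024 m)) and ((horizontal distance between narrow3 and narrow_shaft1 below 0.004 m and z of narrow3 in the frame of narrow_shaft1 between 0.015 and 0.024 m) or (horizontal distance between narrow3 and narrow_shaft2 below 0.004 m and z of narrow3 in the frame of narrow_shaft2 between 0.015 and 0.024 m) or (horizontal distance between narrow3 and narrow_shaft3 below 0.004 m and z of narrow3 in the frame of narrow_shaft3 between 0.015 and 0.024 m))), for 0.3 s.
3. the isolator is switched on again (joint below 0.2 rad) (value of joint isolator below 0.2 rad), for 0.2 s.
At the end, for the whole second after the job is handed in: Isolator on (below 0.2 rad); worn knob at rest inside the bin (centre within 53 mm of its middle along each side, under 45 mm high); each black knob present on a shaft of its row: axes within 4 mm, centre 15 to 24 mm above the plate, so with the key in the notch (value of joint isolator below 0.2 rad and x of worn in the frame of bin between -0.053 and 0.053 m and y of worn in the frame of bin between -0.053 and 0.053 m and z of worn in the frame of bin below 0.045 m and linear speed of worn_knob below 0.02 m/s and ((horizontal distance between wide1 and wide_shaft1 below 0.004 m and z of wide1 in the frame of wide_shaft1 between 0.015 and 0.024 m) or (horizontal distance between wide1 and wide_shaft2 below 0.004 m and z of wide1 in the frame of wide_shaft2 between 0.015 and 0.024 m) or (horizontal distance between wide1 and wide_shaft3 below 0.004 m and z of wide1 in the frame of wide_shaft3 between 0.015 and 0.024 m)) and ((horizontal distance between wide2 and wide_shaft1 below 0.004 m and z of wide2 in the frame of wide_shaft1 between 0.015 and 0.024 m) or (horizontal distance between wide2 and wide_shaft2 below 0.004 m and z of wide2 in the frame of wide_shaft2 between 0.015 and 0.024 m) or (horizontal distance between wide2 and wide_shaft3 below 0.004 m and z of wide2 in the frame of wide_shaft3 between 0.015 and 0.024 m)) and ((horizontal distance between wide3 and wide_shaft1 below 0.004 m and z of wide3 in the frame of wide_shaft1 between 0.015 and 0.024 m) or (horizontal distance between wide3 and wide_shaft2 below 0.004 m and z of wide3 in the frame of wide_shaft2 between 0.015 and 0.024 m) or (horizontal distance between wide3 and wide_shaft3 below 0.004 m and z of wide3 in the frame of wide_shaft3 between 0.015 and 0.024 m)) and ((horizontal distance between narrow1 and narrow_shaft1 below 0.004 m and z of narrow1 in the frame of narrow_shaft1 between 0.015 and 0.024 m) or (horizontal distance between narrow1 and narrow_shaft2 below 0.004 m and z of narrow1 in the frame of narrow_shaft2 between 0.015 and 0.024 m) or (horizontal distance between narrow1 and narrow_shaft3 below 0.004 m and z of narrow1 in the frame of narrow_shaft3 between 0.015 and 0.024 m)) and ((horizontal distance between narrow2 and narrow_shaft1 below 0.004 m and z of narrow2 in the frame of narrow_shaft1 between 0.015 and 0.024 m) or (horizontal distance between narrow2 and narrow_shaft2 below 0.004 m and z of narrow2 in the frame of narrow_shaft2 between 0.015 and 0.024 m) or (horizontal distance between narrow2 and narrow_shaft3 below 0.004 m and z of narrow2 in the frame of narrow_shaft3 between 0.015 and 0.024 m)) and ((horizontal distance between narrow3 and narrow_shaft1 below 0.004 m and z of narrow3 in the frame of narrow_shaft1 between 0.015 and 0.024 m) or (horizontal distance between narrow3 and narrow_shaft2 below 0.004 m and z of narrow3 in the frame of narrow_shaft2 between 0.015 and 0.024 m) or (horizontal distance between narrow3 and narrow_shaft3 below 0.004 m and z of narrow3 in the frame of narrow_shaft3 between 0.015 and 0.024 m))); the robot touches nothing.
It fails at once if a knob is held or pushed by the fingers while the isolator is on (joint below 0.5 rad) (value of joint isolator below 0.5 rad and (contact force between the fingers and worn_knob above 1 N or contact force between the fingers and wide_knob1 above 1 N or contact force between the fingers and wide_knob2 above 1 N or contact force between the fingers and wide_knob3 above 1 N or contact force between the fingers and narrow_knob1 above 1 N or contact force between the fingers and narrow_knob2 above 1 N or contact force between the fingers and narrow_knob3 above 1 N)).
It fails at once if a bystander is moved by more than 30 mm (distance of any of screwdriver, tape, jar, wrench, cleaner, mug, can from where it was at the start of the episode above 0.03 m).
Of wide_knob1, wide_knob2, wide_knob3, narrow_knob1, narrow_knob2, narrow_knob3 only 4 to 6 are there at a start; the rules pass over those that are not, and their reading is None.
At some moment in a run one of wide_knob1, wide_knob2, wide_knob3, narrow_knob1, narrow_knob2, narrow_knob3 may be knocked a few centimetres aside while the robot is not near it.
It also fails if it takes over 210 s, if anything falls off the work surface, if the arm or the gripper's body presses on something with over 40 N, if the wrist force passes 120 N, or if a joint passes its speed limit or range.

ROBOT

A 6-joint arm with a two-finger parallel gripper is mounted at the origin on the work surface. World frame = base frame: x ahead of the robot, y to its left, z up, the work surface at z = 0. Lengths are in mm, angles in rad, forces in N, time in s.
With the tool pointing down it reaches from about 350 to 775 mm from the base axis. Payload 7.3 kg.
Tool frame: the origin (TCP) lies at the very end of the fingers, on their centre line; the grasp point (between the pads) lies 19 mm behind it; x points along the fingers, y is the direction in which the jaws open and shut, and the axes are right-handed (so a half turn about x gives the same grasp; the last joint's range is limited). The gripper opens to 92 mm and grips with 3 to 60 N. Pads are 19 mm wide; open, the fingers measure 130 mm over their backs; the gripper's body (75 mm by 190 mm) begins 47 mm behind the grasp point.
Start: joints at [1.162, 0.342, 1.524, -0, 1.275, -0.146], TCP at [136.372, 506.999, 226.741] pointing down, gripper open.
Joint ranges: [-2.53, 2.53], [-0.77, 2.02], [0.04, 2.7], [-1, 4.14], [0.28, 2.66], [-3.11, 3.11]. Speed limits (rad/s): [2.57, 2.57, 3.14, 3.14, 3.14, 3.14].

INTERFACE

Orientations are given as [roll, pitch, yaw] about the fixed x, y, z axes, in that order (R = Rz(yaw) Ry(pitch) Rx(roll)).
In Python, from plant import bot gives the robot as it stands.
- The arm moves only by the tool step_arm, never from a script. Its argument "targets" is a list that holds one entry, the list of rows, each a list of 4 numbers: the shift along the tool's x, y, z in m, then the turn about the tool's x in degrees. A call has exactly 5 rows; each row is the pose to reach, as a shift and turn from the pose measured when the call began, along the tool's axes at that moment; what a row does not reach only later rows make up. A row lasts 1/12 s, in which the tool goes at most 41.7 mm and 7.16 degrees, less where a joint would pass 70% of its speed; a pose out of reach is approached as far as the arm can. A call with a gripper value outside its range is refused whole. "jaw" is the closure, from 0 (fully open) to 1 (shut), set as the call begins (left out, the last holds). The fingers move at their own pace and stop on an object; the grip force is fixed at half the most. Time passes only in rows, so rows that repeat a pose let the fingers close, or fill a call up. It gives the time, the measured TCP pose, the force and the opening at its end, in the units of the state.
- bot.get_obs(): the state, without advancing time (a new reading comes with each control period).
- bot.capture(name): name is "side" or "top"; returns a dict with "color" (400x640x3 uint8, red, green, blue), "depth" (400x640 float32, mm along the optical axis (not along the pixel's ray), 0 where there is no reading), "fov_y" (degrees; the focal length in pixels is half the picture's height over the tangent of half this angle, whatever the lens; pixels are square), "cx", "cy" (the principal point, pixels), "dist_coeffs" ([k1, k2, p1, p2, k3] as OpenCV has them; the pictures are not rectified), "rvec" (rotation vector, rad) and "tvec" (3), from world to camera coordinates, as OpenCV has them. Camera axes: x right, y down, z forward; pixel columns grow to the right and rows downward; lengths in mm; the calibration is good to about 2 mm. A picture is of the moment at which its call begins.
- bot.close_job(): hands the job in, once; it reports no verdict.
The state is a dict: "time": time; "joint_positions": joint angles; "dq": joint speeds; "tau": joint torques, N m; "tool_pos": TCP position; "tcp_rot": TCP orientation; "contact_force": force on the tool from outside, world axes, zero at the start; "moment": the same for the moment, N m; "grip_width": finger opening in mm.
Only numpy, scipy, OpenCV 4.12 (cv2) and the standard library are available. Lean on these libraries where they do the work, as an engineer would, in place of code of your own. Each camera call takes 0.05 s, during which the arm holds its last target. There are 200 camera calls.

## Working session

There is one attempt and no reset: what is moved stays moved. The work goes in short steps, Python scripts to look and compute and a tool call to move; the robot and the scene stay as the last step left them, time stands still between calls to the robot, and variables do not carry over. Pictures are saved under pics/ and viewed, about 12 in all and at most 16, crops included, and the job is handed in when it is done.

Besides the shell and the picture viewer there is one more tool, called as a command line: name --argument value ..., lists and objects as JSON in quotes. step_arm: Moves the arm, as the interface text tells. Its arguments: {"type":"object","properties":{"targets":{"type":"array","items":{"type":"array","items":{"type":"array","items":{"type":"number"}}}},"jaw":{"type":"number"}},"required":["targets"]}

```bash
ls; mkdir -p pics
cat > h.py <<'E'
import numpy as np, cv2
from plant import bot
def cap(name):
    c=bot.capture(name); im=c["color"]; H=im.shape[0]
    f=H/2/np.tan(np.radians(c["fov_y"])/2)
    c["K"]=np.array([[f,0,c["cx"]],[0,f,c["cy"]],[0,0,1.]]); c["D"]=np.array(c["dist_coeffs"],float)
    c["R"]=cv2.Rodrigues(np.array(c["rvec"],float))[0]; c["t"]=np.array(c["tvec"],float).ravel(); c["C"]=-c["R"].T@c["t"]
    return c
def ray(c,uv):
    n=cv2.undistortPoints(np.array(uv,float).reshape(-1,1,2),c["K"],c["D"]).reshape(-1,2)
    return np.c_[n,np.ones(len(n))]
def on_plane(c,uv,z):
    d=ray(c,uv)@c["R"]; return c["C"]+d*((z-c["C"][2])/d[:,2])[:,None]
def pts(c,uv):
    uv=np.atleast_2d(uv); z=np.array([c["depth"][int(round(v)),int(round(u))] for u,v in uv])
    return (ray(c,uv)*z[:,None]-c["t"])@c["R"]
def proj(c,P):
    return cv2.projectPoints(np.array(P,float).reshape(-1,1,3),np.array(c["rvec"],float),c["t"],c["K"],c["D"])[0].reshape(-1,2)
def save(n,im,s=1): cv2.imwrite(f"pics/{n}.png",cv2.resize(im[:,:,::-1],None,fx=s,fy=s,interpolation=cv2.INTER_CUBIC))
E
python3 - <<'E'
from h import *
print(bot.get_obs())
for n in("top","side"):
    c=cap(n); print(n,c["C"],c["R"][2],c["K"][0,0],c["D"]); save(n+"0",c["color"],1.25)
E
```

```text
pics
{'time': 0.0, 'joint_positions': array([ 1.16204177e+00,  3.42700472e-01,  1.52502449e+00,  2.11756134e-05,
        1.27536644e+00, -1.46004815e-01]), 'dq': array([ 0.00157239, -0.00048033, -0.00024291,  0.00142495, -0.00056825,
       -0.00043869]), 'tau': array([ 3.82552080e-04, -4.31232512e+01, -2.44226682e+01,  7.18720886e-02,
        5.58517501e-02, -1.05313893e-04]), 'tool_pos': array([136.17580589, 506.61745979, 226.05389036]), 'tcp_rot': array([-1.73031091,  1.56929744, -1.99306683]), 'contact_force': array([-0.77174734,  0.56495606, -0.01635316]), 'moment': array([-0.0248131 ,  0.00995295, -0.0071558 ]), 'grip_width': 91.73238169284767}
top [ 434.3170233   -21.04192407 1408.65265811] [ 0.06450826  0.00923841 -0.99787441] 521.007399274632 [-0.03667989  0.          0.          0.          0.        ]
side [ 118.81560164 -533.60452564  784.95285975] [ 0.43434533  0.54058705 -0.72049273] 368.2234840118019 [-0.00254345  0.          0.          0.          0.        ]
```

View pics/top0.png

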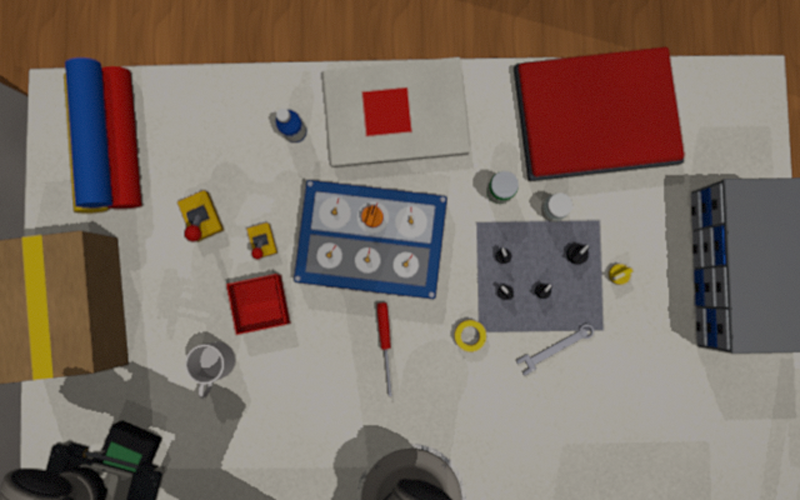

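View pics/side0.png

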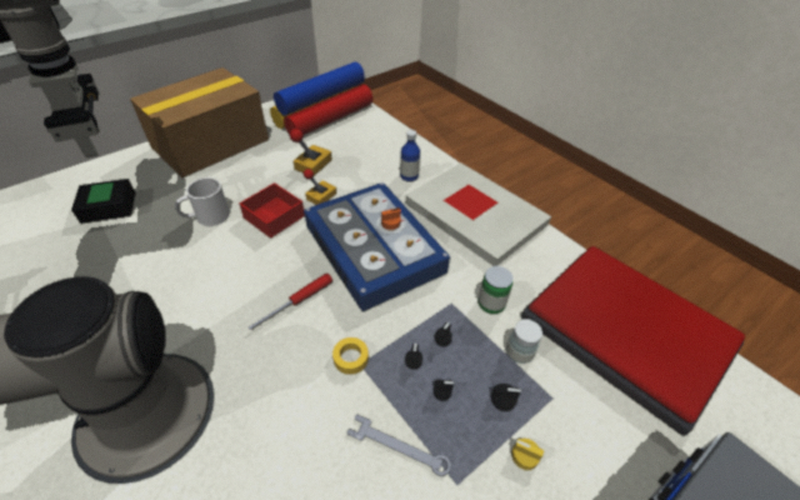

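Run:
```python
from h import *
import pickle
T=cap("top"); S=cap("side"); pickle.dump((T,S),open("c0.pkl","wb"))
im=T["color"]
a=im[140:245,190:360]; b=im[170:265,375:545]
save("crop1",np.vstack([a,b]),3)
# heights by depth on a few spots (original px)
for n,(u,v) in dict(table=(300,300),mat=(420,250),plate=(300,192),bin=(206,243),k1=(402,204),k2=(404,233),k3=(434,232),k4=(461,202),worn=(297,172),ball=(206,202),dial=(262,170)).items(): print(n,pts(T,(u,v))[0].round(1))
hsv=cv2.cvtColor(im,cv2.COLOR_RGB2HSV)
def comps(m,lo,hi,t):
    n,l,s,ce=cv2.connectedComponentsWithStats(m.astype(np.uint8))
    for i in range(1,n):
        if lo<s[i,4]<hi: print(t,ce[i].round(1),s[i].tolist())
h,s,v=hsv[...,0].astype(int),hsv[...,1].astype(int),hsv[...,2].astype(int)
R=np.zeros(im.shape[:2],bool); R[140:270,140:545]=1
comps(R&(v<60)&(s<120),15,600,"dark")
comps(R&(h>15)&(h<35)&(s>150)&(v>80),20,2000,"yellow")
comps(R&((h<5)|(h>172))&(s>170)&(v>60),3,4000,"red")
comps(R&(h>6)&(h<15)&(s>150),20,1000,"orange")
C=np.zeros_like(R); C[140:245,235:360]=1
comps(C&(v>140)&(s<60),60,1000,"dial")
```

```text
table [259.7  73.3  -4. ]
mat [ 389.  -251.1    4.3]
plate [546.6  66.2  50.3]
bin [416.4 326.3  -1.5]
k1 [ 511.3 -200.9   40.8]
k2 [ 435.2 -204.6   39.1]
k3 [ 436.5 -282.7   42.5]
k4 [ 514.4 -357.6   35.7]
worn [592.8  69.7 104.4]
ball [520.6 299.5 106.9]
dial [604.4 163.5  64.8]
dark [437.1 141.3] [422, 140, 39, 5, 89]
dark [391.9 153.3] [390, 147, 8, 13, 23]
dark [158.  171.6] [150, 165, 17, 15, 128]
dark [208.  191.7] [203, 188, 11, 10, 51]
dark [460.  202.4] [451, 194, 20, 18, 242]
dark [401.2 204.5] [395, 197, 14, 14, 123]
dark [432.3 232.2] [425, 225, 16, 14, 133]
dark [403.2 233.3] [396, 227, 15, 13, 127]
yellow [161.  170.2] [142, 153, 36, 38, 581]
yellow [210.3 190.2] [198, 179, 23, 26, 298]
yellow [496.1 218.4] [487, 212, 19, 15, 175]
yellow [375.8 262.2] [364, 256, 25, 14, 171]
red [429.5 140. ] [428, 140, 4, 1, 4]
red [153.7 186.1] [148, 180, 12, 13, 118]
red [205.1 202.4] [202, 198, 7, 9, 50]
red [206.1 242.5] [182, 219, 50, 48, 1725]
red [306.1 255.7] [302, 242, 10, 28, 213]
orange [297.3 172.1] [289, 165, 17, 17, 154]
dial [266.7 168.6] [253, 155, 28, 29, 541]
dial [263.  204.2] [254, 195, 19, 19, 247]
dial [293.7 208.1] [284, 199, 20, 19, 252]
dial [324.2 211.6] [315, 202, 20, 20, 277]
```

View pics/crop1.png

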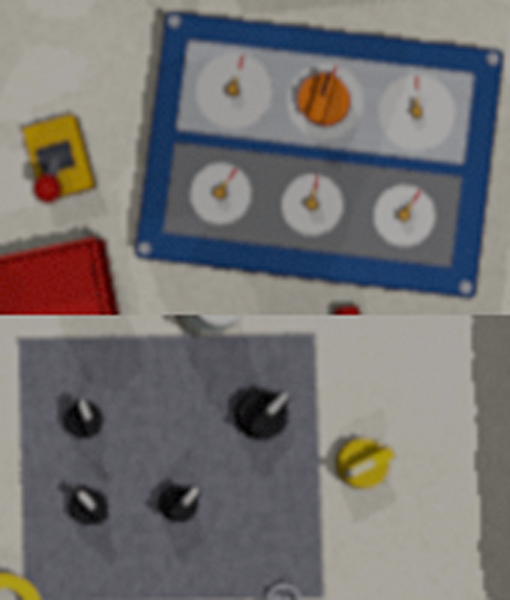

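```bash
cat >> h.py <<'E'
def tri(c1,u1,c2,u2):
    d1=(ray(c1,u1)@c1["R"])[0]; d2=(ray(c2,u2)@c2["R"])[0]
    s,_,_,_=np.linalg.lstsq(np.c_[d1,-d2],c2["C"]-c1["C"],rcond=None)
    p,q=c1["C"]+d1*s[0],c2["C"]+d2*s[1]; return (p+q)/2,np.linalg.norm(p-q)
def blob(w,box):
    """weighted centroid and main axis of weight image w inside box=(u0,v0,u1,v1)"""
    u0,v0,u1,v1=box; a=w[v0:v1,u0:u1].astype(float); m=cv2.moments(a)
    if m["m00"]<=0: return None
    cx,cy=m["m10"]/m["m00"],m["m01"]/m["m00"]
    th=.5*np.arctan2(2*m["mu11"],m["mu20"]-m["mu02"])
    return np.array([cx+u0,cy+v0]),np.array([np.cos(th),np.sin(th)])
def white(im):
    f=im.astype(int); return np.clip(f.min(2)-105,0,None)
def red(im):
    f=im.astype(int); return np.clip(f[...,0]-np.maximum(f[...,1],f[...,2])-40,0,None)
E
python3 - <<'E'
from h import *
import pickle
T,S=pickle.load(open("c0.pkl","rb"))
it,is_=T["color"],S["color"]
K={"k1":((401,204),(354,268)),"k2":((403,233),(331,286)),"k3":((432,232),(354,310)),"k4":((460,202),(404,316))}
for n,(a,b) in K.items():
    ba=(a[0]-10,a[1]-11,a[0]+13,a[1]+9); bb=(b[0]-14,b[1]-13,b[0]+16,b[1]+12)
    r=12 if n=="k4" else 9
    out=[]
    for c,im,(u,v) in((T,it,a),(S,is_,b)):
        im=cv2.resize(im,None,fx=1,fy=1)
        g=im.astype(int).max(2); 
        R=14 if c is T else 18
        box=(u-R,v-R,u+R,v+R)
        dk=(g<48).astype(np.uint8); m=np.zeros_like(dk); m[box[1]:box[3],box[0]:box[2]]=dk[box[1]:box[3],box[0]:box[2]]
        m=cv2.morphologyEx(m,cv2.MORPH_CLOSE,np.ones((3,3)))
        cs,_=cv2.findContours(m,cv2.RETR_EXTERNAL,cv2.CHAIN_APPROX_NONE); cc=max(cs,key=cv2.contourArea); hull=cv2.convexHull(cc)
        hm=cv2.drawContours(np.zeros_like(dk),[hull],-1,1,-1); hm=cv2.dilate(hm,np.ones((3,3)))
        w=np.clip(im.astype(int).min(2)-100,0,None)*hm
        bl=blob(w,box); M=cv2.moments(hull)
        out.append((bl,np.array([M["m10"]/M["m00"],M["m01"]/M["m00"]]),cv2.contourArea(hull)))
    (lt,ct,at),(ls,cs_,as_)=out
    P,gap=tri(T,lt[0],S,ls[0])
    e=on_plane(T,np.array([lt[0]-3*lt[1],lt[0]+3*lt[1]]),40); d=e[1]-e[0]
    c20=on_plane(T,ct,22)[0]
    l40=on_plane(T,lt[0],40)[0]
    if d@(l40-c20)<0:d=-d
    es=on_plane(S,np.array([ls[0]-3*ls[1],ls[0]+3*ls[1]]),40); ds=es[1]-es[0]
    if ds@d<0: ds=-ds
    A=lambda d:np.degrees(np.arctan2(d[1],d[0])).round(1)
    print(n,"line3d",P.round(1),"gap",gap.round(1),"angT",A(d),"angS",A(ds),"angCL",A(l40-c20),"hullc",c20.round(1),"l40",l40.round(1),"S l40",on_plane(S,ls[0],40)[0].round(1),"areas",at,as_, "offs",np.linalg.norm((l40-c20)[:2]).round(1))
# dials
print("screws/dials")
g=it.astype(int).min(2)
for n,(u,v,r) in {"N1":(263,204,14),"N2":(294,208,14),"N3":(324,212,14),"W1":(267,168,16),"W3":(328,177,16),"W2":(297,172,14)}.items():
    w=red(it); b=blob(w,(u-r,v-r,u+r,v+r))
    t=on_plane(T,b[0],62.5)[0] if b else None
    m=np.zeros_like(g,np.uint8); thr=125 if n[0]=="N" else 168
    m[v-r-3:v+r+3,u-r-3:u+r+3]=(g>thr)[v-r-3:v+r+3,u-r-3:u+r+3]
    cs,_=cv2.findContours(m,cv2.RETR_EXTERNAL,cv2.CHAIN_APPROX_NONE); cc=cv2.convexHull(max(cs,key=cv2.contourArea)); el=cv2.fitEllipse(cc)
    c=on_plane(T,el[0],62.5)[0]
    print(n,np.round(el[0],1),np.round(el[1],1),c.round(1),"tick",b[0].round(1) if b else b,(t-c).round(1) if b else 0,np.degrees(np.arctan2(*(t-c)[1::-1])).round(1) if b else 0)
# ball
for c,im,box in((T,it,(198,196,212,210)),(S,is_,(238,132,256,148))):
    print("ball",blob((red(im)>30).astype(float),box)[0])
print(tri(T,blob((red(it)>30).astype(float),(198,196,212,210))[0],S,blob((red(is_)>30).astype(float),(238,132,256,148))[0]))
# yellow block corners on top z 25
hsv=cv2.cvtColor(it,cv2.COLOR_RGB2HSV); m=cv2.inRange(hsv,(15,130,70),(38,255,255)); m2=np.zeros_like(m); m2[176:208,195:224]=m[176:208,195:224]
r=cv2.minAreaRect(np.argwhere(m2)[:,::-1].astype(np.float32)); bx=on_plane(T,cv2.boxPoints(r),25); print("block",bx.round(0).tolist(),bx.mean(0).round(1))
m=((red(it)>40)*1).astype(np.uint8); m2=np.zeros_like(m); m2[210:275,175:240]=m[210:275,175:240]
r=cv2.minAreaRect(np.argwhere(m2)[:,::-1].astype(np.float32)); bx=on_plane(T,cv2.boxPoints(r),50); print("bin",bx.round(0).tolist(),bx.mean(0).round(1))
E
```

```text
k1 line3d [ 519.9 -204.6   37.3] gap 1.9 angT 19.5 angS -17.5 angCL -2.2 hullc [ 511.  -203.3   22. ] l40 [ 519.  -203.6   40. ] S l40 [ 519.3 -206.3   40. ] areas 108.5 135.0 offs 8.1
k2 line3d [ 441.2 -204.9   31.1] gap 2.9 angT 39.9 angS -37.4 angCL 30.1 hullc [ 434.6 -206.    22. ] l40 [ 440.  -202.9   40. ] S l40 [ 438.6 -209.6   40. ] areas 114.0 127.0 offs 6.2
k3 line3d [ 442.3 -294.3   41.8] gap 0.7 angT -39.4 angS -49.0 angCL -58.6 hullc [ 436.2 -284.9   22. ] l40 [ 442.  -294.4   40. ] S l40 [ 443.4 -293.9   40. ] areas 120.0 168.5 offs 11.2
k4 line3d [ 521.6 -372.6   42.5] gap 2.3 angT -44.1 angS -45.7 angCL -62.4 hullc [ 514.7 -360.3   22. ] l40 [ 521.  -372.3   40. ] S l40 [ 523.9 -372.8   40. ] areas 232.5 321.5 offs 13.6
screws/dials
N1 [263.1 204.1] [19.4 20.2] [515.7 161.5  62.5] tick [267.  197.5] [ 17.1 -10.2   0. ] -30.9
N2 [293.6 207.7] [19.7 20. ] [505.   82.5  62.5] tick [295.  200.9] [17.7 -3.8  0. ] -12.1
N3 [324.5 211.5] [20.1 20.2] [494.    2.8  62.5] tick [328.2 204.9] [ 16.8 -10.1   0. ] -31.0Traceback (most recent call last):
  File "<stdin>", line 40, in <module>
ValueError: max() iterable argument is empty
```

```bash
cat > m2.py <<'E'
from h import *
import pickle
T,S=pickle.load(open("c0.pkl","rb"))
it,is_=T["color"],S["color"]
N=np.array([[515.7,161.5],[505,82.5],[494,2.8]]); y=(N[0]-N[2])/np.linalg.norm(N[0]-N[2]); x=np.array([y[1],-y[0]])
print("yaw",np.degrees(np.arctan2(x[1],x[0])))
for i in range(3):
    c=np.r_[N[1]+x*90+y*80*(1-i),62.5]; u,v=proj(T,c)[0].round().astype(int); us=proj(S,c)[0]
    b=blob(red(it)*(it[...,1].astype(int)>60 if i!=1 else 1),(u-13,v-14,u+13,v+2)) if i!=1 else None
    if b: t=on_plane(T,b[0],62.5)[0]; print("W",i+1,c.round(1),(u,v),"tick",b[0].round(1),(t-c).round(1),np.degrees(np.arctan2(*(t-c)[1::-1])).round(1))
    else: print("W",i+1,c.round(1),(u,v))
    # dial centroid of brass shaft
# side-view dial centres -> height
g=is_.astype(int).min(2)
for n,c in zip("123",N):
    u,v=proj(S,np.r_[c,62.5])[0].round().astype(int); r=16
    m=np.zeros_like(g,np.uint8); m[v-r:v+r,u-r:u+r]=(g>125)[v-r:v+r,u-r:u+r]
    cs,_=cv2.findContours(m,cv2.RETR_EXTERNAL,cv2.CHAIN_APPROX_NONE)
    if not cs: print("none",u,v,g[v-3:v+3,u-3:u+3].max()); continue
    el=cv2.fitEllipse(cv2.convexHull(max(cs,key=cv2.contourArea)))
    print("N"+n,"tri",[q.round(1) for q in tri(T,proj(T,np.r_[c,62.5])[0],S,el[0])],np.round(el[1],1))
bt=blob((red(it)>30).astype(float),(198,196,212,210))[0]; bs=blob((red(is_)>30).astype(float),(238,132,256,148))[0]
print("ball",bt,bs,[q.round(1) for q in tri(T,bt,S,bs)])
hsv=cv2.cvtColor(it,cv2.COLOR_RGB2HSV); m=cv2.inRange(hsv,(15,130,70),(38,255,255)); m2=np.zeros_like(m); m2[176:208,195:224]=m[176:208,195:224]
def rect(m2,z,n):
    r=cv2.minAreaRect(np.argwhere(m2)[:,::-1].astype(np.float32)); bx=on_plane(T,cv2.boxPoints(r),z); print(n,bx.round(0).tolist(),bx.mean(0).round(1))
rect(m2,25,"block")
m=((red(it)>40)*1).astype(np.uint8); m2=np.zeros_like(m); m2[210:275,175:240]=m[210:275,175:240]; rect(m2,50,"bin")
o=cv2.inRange(hsv,(5,150,80),(15,255,255)); m2=np.zeros_like(o); m2[155:190,280:315]=o[155:190,280:315]
b=blob(m2,(280,155,315,190)); print("worn",b,on_plane(T,b[0],88)[0])
d=((it.astype(int).max(2)<70)*1.)*cv2.dilate(m2,np.ones((3,3))); b=blob(d,(283,160,311,185)); print("worn line",b)
E
python3 m2.py
python3 - <<'E'
from h import *
import pickle
T,S=pickle.load(open("c0.pkl","rb"))
a=S["color"][235:345,290:450]; b=S["color"][130:250,225:370]
A=cv2.resize(a,(640,440)); 
c=T["color"][150:185,245:350]
import numpy as np
save("crop2",np.vstack([cv2.resize(a,(560,385),interpolation=cv2.INTER_CUBIC),cv2.resize(c,(560,187),interpolation=cv2.INTER_CUBIC)]))
E
```

```text
yaw -7.78610922383789
W 1 [605.  149.6  62.5] (np.int64(267), np.int64(170)) tick [270.  160.5] [24.2 -6.8  0. ] -15.7
W 2 [594.2  70.3  62.5] (np.int64(298), np.int64(173))
W 3 [583.3  -9.   62.5] (np.int64(328), np.int64(177))
N1 tri [array([517.4, 160.3,  63.4]), np.float64(4.0)] [12.4 18. ]
N2 tri [array([506.5,  81.5,  62.7]), np.float64(3.6)] [13.6 18.8]
N3 tri [array([495.4,   1.8,  63.4]), np.float64(3.6)] [15.4 20.3]
ball [205.31372549 202.2745098 ] [246.23076923 137.69230769] [array([522. , 301.9, 100.6]), np.float64(3.7)]
block [[580.0, 345.0, 25.0], [592.0, 297.0, 25.0], [526.0, 278.0, 25.0], [513.0, 326.0, 25.0]] [552.6 311.4  25. ]
bin [[460.0, 380.0, 50.0], [479.0, 273.0, 50.0], [375.0, 252.0, 50.0], [356.0, 359.0, 50.0]] [417.6 315.7  50. ]
worn (array([297.43119266, 172.66513761]), array([0.78978293, 0.61338644])) [593.06148673  69.76453197  88.        ]
worn line None
```

View pics/crop2.png

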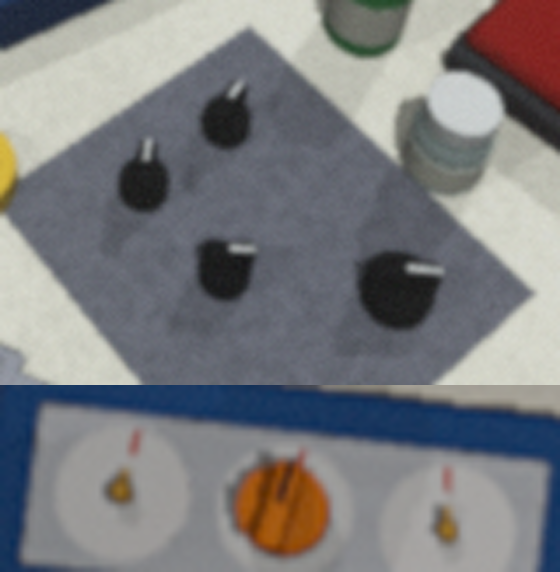

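```bash
cat >> h.py <<'E'
from scipy.spatial.transform import Rotation as Ro
def pose():
    o=bot.get_obs(); R=Ro.from_euler("xyz",o["tcp_rot"]).as_matrix(); return np.array(o["tool_pos"]),R,o
def plan(*tg):
    """targets (x,y,z,yaw of tool z in deg); prints shift/turn for each leg, assuming each is reached"""
    p,R,o=pose(); psi=np.degrees(np.arctan2(R[1,2],R[0,2]))
    print("t",round(o["time"],2),"at",p.round(1),"yawz",psi.round(1),"tilt",np.degrees(np.arccos(-R[2,0])).round(2),"F",np.round(o["contact_force"],1),"grip",round(o["grip_width"],1),"q6",round(o["joint_positions"][5],2))
    for t in tg:
        d=np.array(t[:3])-p; s=R.T@d; dz=(psi-t[3]+180)%360-180
        print("->",t,"shift m",(s/1000).round(4).tolist(),"turn",round(dz,1))
        p=np.array(t[:3],float); psi=t[3]; a=np.radians(psi)
        R=np.array([[0,-np.sin(a),np.cos(a)],[0,np.cos(a),np.sin(a)],[-1,0,0.]])
E
python3 - <<'E'
from h import *
plan((483,291,150,16),(483,291,78,16),(567,315,78,16))
E
```

```text
t 0.2 at [136.3 506.8 226.3] yawz -15.1 tilt 0.06 F [ 0.4  0.6 -0.5] grip 91.6 q6 -0.15
-> (483, 291, 150, 16) shift m [0.0764, -0.1182, 0.3909] turn -31.1
-> (483, 291, 78, 16) shift m [0.072, 0.0, 0.0] turn 0
-> (567, 315, 78, 16) shift m [0.0, -0.0001, 0.0874] turn 0
```

step_arm --targets '[[[0,-0.024,0.04,-6.2],[0.0,-0.048,0.08,-12.4],[0,-0.06,0.12,-18.6],[0,-0.06,0.155,-24.8],[0,-0.06,0.19,-31.1]]]' --jaw 1

```text
time: 0.62
tool_pos: [297.9, 400.2, 226.6]
tcp_rot: [-2.34, 1.57, -2.062]
contact_force: [0.9, 0.2, -0.3]
grip_width: 63.1
```

```bash
python3 -c "
from h import *
plan((483,291,150,16),(483,291,78,16),(567,315,78,16))"
```

```text
t 0.62 at [297.9 400.2 226.6] yawz 15.9 tilt 0.05 F [ 0.9  0.2 -0.3] grip 63.1 q6 -1.07
-> (483, 291, 150, 16) shift m [0.0766, -0.1558, 0.148] turn -0.1
-> (483, 291, 78, 16) shift m [0.072, 0.0, 0.0] turn 0
-> (567, 315, 78, 16) shift m [0.0, -0.0001, 0.0874] turn 0
```

step_arm --targets '[[[0.01,-0.03,0.029,0],[0.02,-0.06,0.058,0],[0.03,-0.09,0.087,0],[0.04,-0.12,0.115,0],[0.05,-0.148,0.141,0]]]'

```text
time: 1.03
tool_pos: [472.9, 296.9, 177.0]
tcp_rot: [-2.346, 1.57, -2.069]
contact_force: [0.0, 1.7, 0.1]
grip_width: 29.8
```

step_arm --targets '[[[0.025,-0.008,0.007,0],[0.05,-0.008,0.007,0],[0.08,-0.008,0.007,0],[0.098,-0.008,0.007,0],[0.098,-0.008,0.007,0]]]'

```text
time: 1.45
tool_pos: [479.2, 289.7, 74.8]
tcp_rot: [-2.959, 1.562, -2.682]
contact_force: [-0.6, -0.8, 0.1]
grip_width: 1.0
```

```bash
python3 -c "
from h import *
plan((567,315,78,16))
c=cap('side'); save('iso1',c['color'][60:220,180:380],3)"
```

```text
t 1.45 at [479.2 289.7  74.8] yawz 15.9 tilt 0.52 F [-0.6 -0.8  0.1] grip 1.0 q6 -1.44
-> (567, 315, 78, 16) shift m [-0.004, 0.0003, 0.0913] turn -0.1
```

View pics/iso1.png

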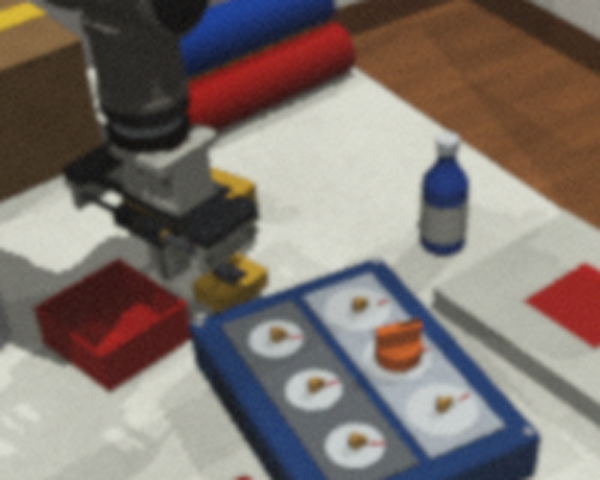

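step_arm --targets '[[[-0.003,0,0.01,0],[-0.003,0,0.02,0],[-0.003,0,0.03,0],[-0.003,0,0.04,0],[-0.003,0,0.05,0]]]'

```text
time: 1.92
tool_pos: [529.6, 304.9, 82.2]
tcp_rot: [-2.87, 1.568, -2.592]
contact_force: [-2.4, 0.5, 1.0]
grip_width: 0.3
```

step_arm --targets '[[[0,0,0.01,0],[0,0,0.02,0],[0,0,0.03,0],[0,0,0.037,0],[0,0,0.041,0]]]'

```text
time: 2.33
tool_pos: [569.8, 316.6, 83.4]
tcp_rot: [-2.763, 1.569, -2.485]
contact_force: [-7.8, -2.6, 2.7]
grip_width: 0.5
```

step_arm --targets '[[[0,0,-0.02,0],[-0.02,0,-0.05,0],[-0.06,0,-0.06,0],[-0.1,0,-0.06,0],[-0.12,0,-0.06,0]]]'

```text
time: 2.75
tool_pos: [513.0, 300.9, 209.7]
tcp_rot: [0.058, 1.565, 0.337]
contact_force: [1.1, 0.2, 0.4]
grip_width: 0.6
```

```bash
python3 -c "
from h import *
import pickle
plan()
c=cap('side'); save('iso2',c['color'][100:250,220:420],3)
T=cap('top'); print(blob((red(T['color'])>30).astype(float),(200,175,230,206)))
b=blob((red(c['color'])>40).astype(float),(238,125,275,158)); print(b)
pickle.dump((T,c),open('c1.pkl','wb'))"
```

```text
t 2.75 at [513.  300.9 209.7] yawz 16.0 tilt 0.35 F [1.1 0.2 0.4] grip 0.6 q6 -1.45
(array([200., 175.]), array([1., 0.]))
None
```

View pics/iso2.png

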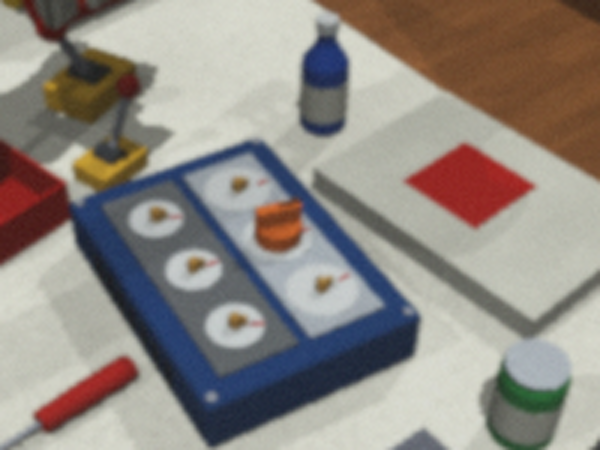

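```bash
python3 -c "
from h import *
import pickle
T,S=pickle.load(open('c1.pkl','rb'))
t=on_plane(T,[[301.8,163.7]],62.5)[0]; print(np.degrees(np.arctan2(t[1]-70.3,t[0]-594.2)))
# worn by two views: orange centroid
for n,c,b in(('T',T,(280,155,315,190)),('S',S,(290,155,330,190))):
    m=cv2.inRange(cv2.cvtColor(c['color'],cv2.COLOR_RGB2HSV),(4,140,70),(16,255,255)); q=blob(m,b); print(n,q)
    globals()[n+'q']=q[0]
print(tri(T,Tq,S,Sq))
plan((594,70,130,-23),(594,70,86,-23))"
```

```text
-22.484321099185077
T (array([297.43303571, 172.69642857]), array([0.61335206, 0.78980963]))
S (array([312.58421053, 174.65263158]), array([ 0.47025142, -0.88253249]))
(array([596.22437037,  69.01221223,  78.00338506]), np.float64(4.9845394676148755))
t 2.85 at [514.3 301.3 209.6] yawz 16.0 tilt 0.55 F [0.7 0.  0.2] grip 0.6 q6 -1.45
-> (594, 70, 130, -23) shift m [0.0796, -0.2444, 0.0123] turn 39.0
-> (594, 70, 86, -23) shift m [0.044, 0.0, 0.0] turn 0
```

step_arm --targets '[[[0.0,-0.04,0.003,7],[0.0,-0.08,0.006,14],[0,-0.12,0.009,21],[0.005,-0.16,0.012,28],[0.01,-0.2,0.012,35]]]' --jaw 0.5

```text
time: 3.27
tool_pos: [581.3, 110.7, 199.3]
tcp_rot: [0.681, 1.561, 0.343]
contact_force: [0.9, 0.1, 0.8]
grip_width: 29.0
```

```bash
python3 -c "
from h import *
plan((594,70,125,-23),(594,70,86,-23))"
```

```text
t 3.27 at [581.3 110.7 199.3] yawz -19.4 tilt 0.57 F [0.9 0.1 0.8] grip 29.0 q6 -1.18
-> (594, 70, 125, -23) shift m [0.0743, -0.0347, 0.0249] turn 3.6
-> (594, 70, 86, -23) shift m [0.039, 0.0, 0.0] turn 0
```

step_arm --targets '[[[0.0,-0.0345,0.025,3.6],[0.03,-0.0345,0.025,3.6],[0.055,-0.0345,0.025,3.6],[0.073,-0.0345,0.025,3.6],[0.0743,-0.0345,0.025,3.6]]]'

```text
time: 3.68
tool_pos: [591.5, 69.7, 120.5]
tcp_rot: [1.642, 1.567, 1.24]
contact_force: [-0.9, 0.6, 0.1]
grip_width: 45.8
```

```bash
python3 -c "
from h import *
plan((594,70,87,-23))"
```

```text
t 3.68 at [591.5  69.7 120.5] yawz -23.0 tilt 0.21 F [-0.9  0.6  0.1] grip 45.8 q6 -1.18
-> (594, 70, 87, -23) shift m [0.0335, 0.0012, 0.0022] turn -0.0
```

step_arm --targets '[[[0.01,0.001,0.002,0],[0.02,0.001,0.002,0],[0.03,0.001,0.002,0],[0.0335,0.001,0.002,0],[0.0335,0.001,0.002,0]]]'

```text
time: 4.1
tool_pos: [593.3, 70.1, 86.1]
tcp_rot: [2.062, 1.567, 1.661]
contact_force: [-0.3, 0.0, 0.8]
grip_width: 46.1
```

step_arm --targets '[[[0,0,0,0],[0,0,0,0],[0,0,0,0],[0,0,0,0],[0,0,0,0]]]' --jaw 1

```text
time: 4.52
tool_pos: [593.5, 70.2, 86.5]
tcp_rot: [1.847, 1.567, 1.446]
contact_force: [-0.1, 0.0, -0.2]
grip_width: 17.1
```

step_arm --targets '[[[-0.01,0,0,0],[-0.025,0,0,0],[-0.05,0,0,0],[-0.08,0,0,0],[-0.1,0,0,0]]]'

```text
time: 4.93
tool_pos: [594.1, 69.8, 190.0]
tcp_rot: [1.175, 1.566, 0.774]
contact_force: [1.2, 0.6, -0.7]
grip_width: 11.4
```

```bash
python3 -c "
from h import *
plan((418,316,150,-10),(418,316,42,-10))"
```

```text
t 4.93 at [594.1  69.8 190. ] yawz -23.0 tilt 0.28 F [ 1.2  0.6 -0.7] grip 11.4 q6 -1.18
-> (418, 316, 150, -10) shift m [0.0402, 0.1577, -0.2583] turn -13.0
-> (418, 316, 42, -10) shift m [0.108, 0.0, 0.0] turn 0
```

step_arm --targets '[[[0.0,0.021,-0.034,0],[0.0,0.042,-0.068,0],[0.0,0.063,-0.102,0],[0.0,0.084,-0.137,0],[0.0,0.105,-0.172,0]]]'

```text
time: 5.35
tool_pos: [475.6, 234.7, 191.1]
tcp_rot: [1.101, 1.565, 0.7]
contact_force: [-0.2, 0.2, -1.2]
grip_width: 11.3
```

step_arm --targets '[[[0.0,0.02,-0.033,0],[0.0,0.04,-0.066,0],[0.01,0.053,-0.086,0],[0.03,0.053,-0.086,0],[0.04,0.053,-0.086,0]]]'

```text
time: 5.77
tool_pos: [415.9, 318.3, 150.6]
tcp_rot: [1.103, 1.565, 0.705]
contact_force: [0.0, -0.4, -0.5]
grip_width: 11.5
```

```bash
python3 -c "
from h import *
plan((418,316,44,-23))
c=cap('side'); T=cap('top'); save('worn1',np.hstack([c['color'][100:250,180:380],T['color'][130:280,180:380]]),2)"
```

```text
t 5.77 at [415.9 318.3 150.6] yawz -22.8 tilt 0.31 F [ 0.  -0.4 -0.5] grip 11.5 q6 -0.67
-> (418, 316, 44, -23) shift m [0.1066, -0.0018, 0.0026] turn 0.2
```

View pics/worn1.png

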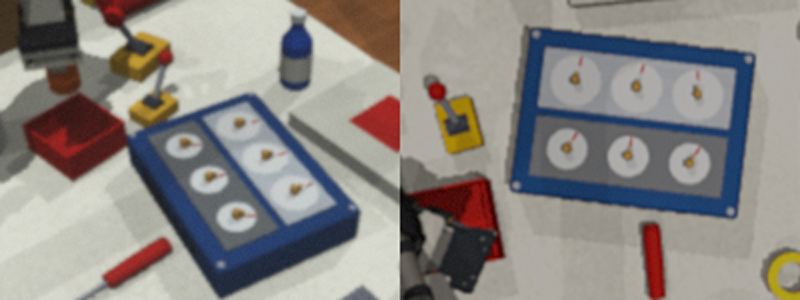

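step_arm --targets '[[[0.03,-0.002,0.0025,0],[0.06,-0.002,0.0025,0],[0.09,-0.002,0.0025,0],[0.106,-0.002,0.0025,0],[0.106,-0.002,0.0025,0]]]'

```text
time: 6.28
tool_pos: [417.3, 312.2, 41.6]
tcp_rot: [-2.467, 1.567, -2.87]
contact_force: [-0.8, -0.4, -0.8]
grip_width: 11.8
```

step_arm --targets '[[[0,0,0,0],[0,0,0,0],[0,0,0,0],[0,0,0,0],[0,0,0,0]]]' --jaw 0.65

```text
time: 6.7
tool_pos: [418.0, 312.4, 42.7]
tcp_rot: [-2.785, 1.569, 3.095]
contact_force: [-0.3, -0.7, 0.0]
grip_width: 31.9
```

step_arm --targets '[[[-0.03,0,0,0],[-0.07,0,0,0],[-0.11,0,0,0],[-0.15,0,0,0],[-0.16,0,0,0]]]'

```text
time: 7.12
tool_pos: [420.6, 313.9, 209.9]
tcp_rot: [0.976, 1.56, 0.572]
contact_force: [-0.0, 0.5, 0.9]
grip_width: 32.0
```

```bash
python3 -c "
from h import *
plan((480,-100,190,-23))"
```

```text
t 7.12 at [420.6 313.9 209.9] yawz -23.1 tilt 0.6 F [-0.   0.5  0.9] grip 32.0 q6 -0.67
-> (480, -100, 190, -23) shift m [0.0181, -0.3576, 0.217] turn -0.1
```

```bash
cat > m3.py <<'E'
from h import *
import pickle
def avg(name,n):
    cs=[cap(name) for _ in range(n)]; c=cs[0]; c["color"]=np.mean([k["color"].astype(float) for k in cs],0); return c
T=avg("top",4); S=avg("side",4); pickle.dump((T,S),open("c2.pkl","wb"))
F=6
K={"k1":(401,204),"k2":(403,233),"k3":(432,232),"k4":(460,202)}
tiles=[]
def A(d): return round(float(np.degrees(np.arctan2(d[1],d[0]))),1)
for n,k in K.items():
    row=[]
    for c in (T,S):
        if c is T: u,v=k
        else: u,v=proj(S,on_plane(T,[k],15)[0])[0].round().astype(int)
        r=18; im=c["color"][v-r:v+r,u-r:u+r]; big=cv2.resize(im.astype(np.float32),None,fx=F,fy=F,interpolation=cv2.INTER_CUBIC)
        back=lambda p:(np.asarray(p)+.5)/F-.5+np.array([u-r,v-r])
        g=big.max(2); mat=np.median(g); m=(g<mat*.5).astype(np.uint8)
        cs,_=cv2.findContours(m,cv2.RETR_EXTERNAL,cv2.CHAIN_APPROX_NONE); cc=max(cs,key=cv2.contourArea); M=cv2.moments(cc)
        ce=np.array([M["m10"],M["m01"]])/M["m00"]; R=np.sqrt(M["m00"]/np.pi)
        yy,xx=np.mgrid[:2*r*F,:2*r*F]; near=np.hypot(xx-ce[0],yy-ce[1])<R*(1.35 if c is T else 1.7)
        w=((big.min(2)>mat*1.18)&near).astype(np.uint8)
        nn,l,st,cen=cv2.connectedComponentsWithStats(w); i=1+np.argmax(st[1:,4]); q=np.argwhere(l==i)[:,::-1].astype(np.float32)
        vx,vy,x0,y0=cv2.fitLine(q,cv2.DIST_L2,0,.01,.01).ravel(); t=(q-[x0,y0])@[vx,vy]; e=[np.array([x0,y0])+np.array([vx,vy])*tt for tt in(t.min(),t.max())]
        if np.hypot(*(e[0]-ce))>np.hypot(*(e[1]-ce)): e=e[::-1]
        row.append((back(ce),back(e[0]),back(e[1]),back([x0,y0]),M["m00"]/F/F))
        vis=np.clip(big,0,255).astype(np.uint8).copy(); cv2.drawContours(vis,[cc],-1,(0,255,0),1); cv2.line(vis,*[tuple(int(z) for z in p) for p in e],(255,0,0),1); cv2.circle(vis,tuple(int(z) for z in ce),3,(0,255,255),-1); tiles.append(vis)
    (ct,a,b,lt,ar),(cs_,a2,b2,ls,_)=row
    pa,pb=on_plane(T,[a,b],40); qa,qb=on_plane(S,[a2,b2],40)
    P,gap=tri(T,lt,S,ls)
    print(n,"area",round(ar),"cT@12",on_plane(T,ct,12)[0][:2].round(1),"cS@12",on_plane(S,cs_,12)[0][:2].round(1),"| T line",pa[:2].round(1),pb[:2].round(1),A(pb-pa),"| S",qa[:2].round(1),qb[:2].round(1),A(qb-qa),"h",P[2].round(1),"gap",gap.round(1))
save("knobs",np.vstack([np.hstack(tiles[0::2]),np.hstack(tiles[1::2])]),.9)
m=cv2.inRange(cv2.cvtColor(T["color"].astype(np.uint8),cv2.COLOR_RGB2HSV),(6,140,70),(16,255,255)); b=blob(m,(182,219,232,268)); print("worn px",b and b[0], b and on_plane(T,b[0],20))
E
python3 m3.py
```

```text
k1 area 96 cT@12 [ 510.  -203.6] cS@12 [ 514.2 -208.5] | T line [ 511.8 -206.1] [ 526.4 -200.9] 19.8 | S [ 517.4 -206.5] [ 529.3 -202.9] 16.6 h 42.5 gap 4.1
k2 area 126 cT@12 [ 434.6 -207.1] cS@12 [ 436.3 -211.5] | T line [ 433.8 -208.3] [ 445.9 -197.8] 41.2 | S [ 439.3 -208.9] [ 447.4 -200.9] 44.5 h 41.5 gap 4.0
k3 area 109 cT@12 [ 435.5 -285. ] cS@12 [ 437.2 -290.4] | T line [ 436.1 -289.6] [ 446.6 -298. ] -38.7 | S [ 440.4 -290.8] [ 450.6 -299.7] -40.9 h 42.1 gap 3.6
k4 area 217 cT@12 [ 514.2 -361. ] cS@12 [ 514.7 -367.4] | T line [ 514.5 -366.1] [ 528.5 -379.7] -44.1 | S [ 518.4 -367.4] [ 534.3 -382.4] -43.4 h 42.8 gap 5.0
worn px [211.72  237.608] [[430.8355794  305.64273918  20.        ]]
```

View pics/knobs.png

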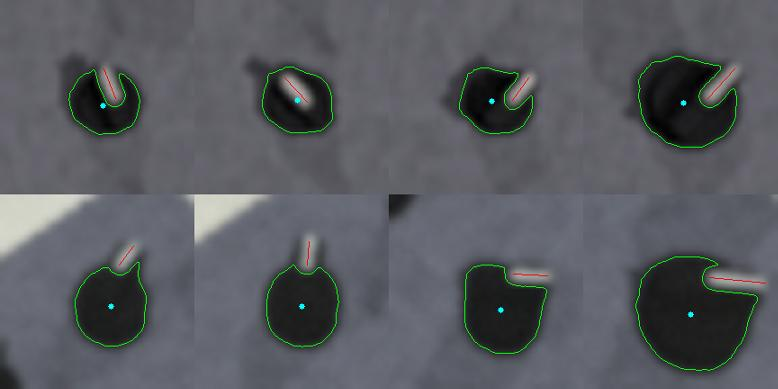

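Run:
```python
from h import *
import pickle
T,S=pickle.load(open("c2.pkl","rb"))
it=T["color"]; F=6
N0=np.array([[515.7,161.5],[505,82.5],[494,2.8]]); cen=[]
def big(c,u,v,r): return cv2.resize(c["color"][v-r:v+r,u-r:u+r].astype(np.float32),None,fx=F,fy=F,interpolation=cv2.INTER_CUBIC),lambda p:(np.asarray(p)+.5)/F-.5+np.array([u-r,v-r])
def dial(c,P,thr):
    u,v=proj(c,np.r_[P,62.5])[0].round().astype(int); b,back=big(c,u,v,20); g=b.min(2)
    m=(g>thr).astype(np.uint8); n,l,st,ce=cv2.connectedComponentsWithStats(m); i=1+np.argmin([np.hypot(*(q-120)) if s[4]>3000 else 1e9 for q,s in zip(ce[1:],st[1:])])
    cs,_=cv2.findContours((l==i).astype(np.uint8),cv2.RETR_EXTERNAL,cv2.CHAIN_APPROX_NONE); el=cv2.fitEllipse(cv2.convexHull(max(cs,key=cv2.contourArea)))
    return back(el[0]),np.array(el[1])/F
def tick(c,P,ctr):
    u,v=proj(c,np.r_[P,62.5])[0].round().astype(int); b,back=big(c,u,v,16)
    w=np.clip(b[...,0]-np.maximum(b[...,1],b[...,2])-20,0,None)*(b[...,1]-b[...,2]<25)
    yy,xx=np.mgrid[:w.shape[0],:w.shape[1]]; ok=on_plane(c,back(np.c_[xx.ravel(),yy.ravel()]),62.5)-np.r_[ctr,62.5]; rr=np.hypot(ok[:,0],ok[:,1]).reshape(w.shape)
    w=w*(rr>13)*(rr<34); q=blob(w,(0,0,w.shape[1],w.shape[0])); t=on_plane(c,back(q[0]),62.5)[0][:2]-ctr
    return np.degrees(np.arctan2(t[1],t[0])).round(1),np.hypot(*t).round(1)
for c,nm in((T,"T"),(S,"S")):
    D=[]
    for P in N0:
        e,sz=dial(c,P+([0,0] if nm=="T" else [3.5,-2]),130); D.append(on_plane(c,e,62.5)[0][:2])
    D=np.array(D); y=(D[0]-D[2])/np.linalg.norm(D[0]-D[2]); x=np.array([y[1],-y[0]]); m=D.mean(0)
    G={f"N{i+1}":m+y*80*(1-i) for i in range(3)}; G.update({f"W{i+1}":m+x*90+y*80*(1-i) for i in range(3)})
    print(nm,"raw",D.round(1).tolist(),"yaw",A if (A:=np.degrees(np.arctan2(x[1],x[0])).round(1)) else 0,"len",np.linalg.norm(D[0]-D[2]).round(1))
    for k,P in G.items(): print(k,P.round(1),"tick",tick(c,P,P))
plan((437,-290,110,-39.5),(437,-290,25,-39.5))
```

```text
T raw [[515.7, 161.7], [504.8, 82.1], [494.2, 3.1]] yaw -7.7 len 160.1
N1 [515.7 161.6] tick (np.float64(-31.4), np.float64(19.9))
N2 [504.9  82.3] tick (np.float64(-10.1), np.float64(18.4))
N3 [494.1   3. ] tick (np.float64(-32.5), np.float64(19.5))
W1 [604.9 149.4] tick (np.float64(-14.4), np.float64(25.5))
W2 [594.1  70.2] tick (np.float64(-17.2), np.float64(25.9))
W3 [583.3  -9.1] tick (np.float64(-0.3), np.float64(26.1))
S raw [[519.4, 160.2], [508.4, 80.3], [497.8, 1.4]] yaw -7.7 len 160.2
N1 [519.3 159.9] tick (np.float64(-28.8), np.float64(19.1))
N2 [508.5  80.6] tick (np.float64(-8.6), np.float64(18.7))
N3 [497.7   1.4] tick (np.float64(-30.3), np.float64(20.5))
W1 [608.5 147.8] tick (np.float64(-12.5), np.float64(27.0))
W2 [597.7  68.5] tick (np.float64(-15.9), np.float64(27.0))
W3 [586.9 -10.8] tick (np.float64(0.3), np.float64(26.9))
t 7.52 at [417.6 312.1 201.2] yawz -23.1 tilt 0.25 F [-0.5  1.5  0.8] grip 32.3 q6 -0.67
-> (437, -290, 110, -39.5) shift m [0.0919, -0.5458, 0.2546] turn 16.4
-> (437, -290, 25, -39.5) shift m [0.085, 0.0, 0.0] turn 0.0
```

step_arm --targets '[[[0,-0.036,0.017,0],[0,-0.073,0.034,0],[0,-0.11,0.051,0],[0,-0.147,0.068,0],[0,-0.183,0.085,0]]]' --jaw 0.5

```text
time: 7.93
tool_pos: [423.0, 108.7, 200.5]
tcp_rot: [-2.477, 1.565, -2.879]
contact_force: [0.9, -0.0, 0.3]
grip_width: 45.6
```

step_arm --targets '[[[0,-0.036,0.017,0],[0,-0.073,0.034,0],[0,-0.11,0.051,0],[0,-0.147,0.068,0],[0,-0.183,0.085,0]]]'

```text
time: 8.35
tool_pos: [428.7, -94.9, 200.0]
tcp_rot: [-2.601, 1.563, -3.004]
contact_force: [0.4, 0.6, -0.5]
grip_width: 45.7
```

step_arm --targets '[[[0,-0.036,0.017,4],[0.015,-0.073,0.034,8],[0.03,-0.11,0.051,12],[0.045,-0.147,0.068,16],[0.06,-0.178,0.084,16.4]]]'

```text
time: 8.77
tool_pos: [434.9, -292.2, 139.4]
tcp_rot: [-2.419, 1.563, -3.112]
contact_force: [0.8, -0.1, 0.9]
grip_width: 46.1
```

```bash
python3 -c "
from h import *
plan((437.2,-289.4,50,-39.5),(437.2,-289.4,25,-39.5))"
```

```text
t 8.77 at [ 434.9 -292.2  139.4] yawz -39.7 tilt 0.47 F [ 0.8 -0.1  0.9] grip 46.1 q6 -1.61
-> (437.2, -289.4, 50, -39.5) shift m [0.0893, 0.0041, 0.0006] turn -0.2
-> (437.2, -289.4, 25, -39.5) shift m [0.025, 0.0, 0.0] turn 0.0
```

step_arm --targets '[[[0.03,0.004,0.0005,0],[0.06,0.004,0.0005,0],[0.08,0.004,0.0005,0],[0.089,0.004,0.0005,0],[0.089,0.004,0.0005,0]]]'

```text
time: 9.18
tool_pos: [435.7, -288.3, 47.7]
tcp_rot: [-2.727, 1.558, 2.863]
contact_force: [-0.0, -0.1, 0.6]
grip_width: 45.6
```

```bash
python3 -c "
from h import *
plan((437.2,-289.4,26,-39.5))"
```

```text
t 9.18 at [ 435.7 -288.3   47.7] yawz -39.7 tilt 0.75 F [-0.  -0.1  0.6] grip 45.6 q6 -1.6
-> (437.2, -289.4, 26, -39.5) shift m [0.0217, 0.0002, 0.0021] turn -0.2
```

step_arm --targets '[[[0.01,0,0.002,0],[0.018,0,0.002,0],[0.022,0,0.002,0],[0.022,0,0.002,0],[0.022,0,0.002,0]]]'

```text
time: 9.6
tool_pos: [437.1, -289.5, 26.0]
tcp_rot: [-2.71, 1.558, 2.879]
contact_force: [0.1, 0.2, -0.9]
grip_width: 46.5
```

step_arm --targets '[[[0,0,0,0],[0,0,0,0],[0,0,0,0],[0,0,0,0],[0,0,0,0]]]' --jaw 1

```text
time: 10.02
tool_pos: [437.2, -289.6, 26.2]
tcp_rot: [-2.699, 1.558, 2.89]
contact_force: [-0.4, -0.4, 0.4]
grip_width: 17.2
```

step_arm --targets '[[[0,0,0,0],[0,0,0,0],[0,0,0,0],[0,0,0,0],[0,0,0,0]]]'

```text
time: 10.43
tool_pos: [437.2, -289.6, 26.2]
tcp_rot: [-2.695, 1.558, 2.895]
contact_force: [0.7, -0.1, 0.4]
grip_width: 11.9
```

```bash
python3 -c "
from h import *
plan()"
```

```text
t 10.43 at [ 437.2 -289.6   26.2] yawz -39.7 tilt 0.71 F [ 0.7 -0.1  0.4] grip 11.9 q6 -1.6
```

step_arm --targets '[[[-0.02,0,0,0],[-0.05,0,0,0],[-0.08,0,0,0],[-0.11,0,0,0],[-0.14,0,0,0]]]'

```text
time: 10.85
tool_pos: [438.6, -289.7, 167.5]
tcp_rot: [-2.715, 1.558, 2.875]
contact_force: [0.7, -0.5, -0.7]
grip_width: 11.9
```

```bash
python3 -c "
from h import *
plan((495.9,2.2,125,-31.4))
c=cap('side'); T=cap('top'); save('held1',np.hstack([c['color'][170:345,290:450],T['color'][150:325,360:520]]),2.4)"
```

```text
t 10.85 at [ 438.6 -289.7  167.5] yawz -39.7 tilt 0.73 F [ 0.7 -0.5 -0.7] grip 11.9 q6 -1.6
-> (495.9, 2.2, 125, -31.4) shift m [0.0428, 0.2614, -0.142] turn -8.3
```

View pics/held1.png

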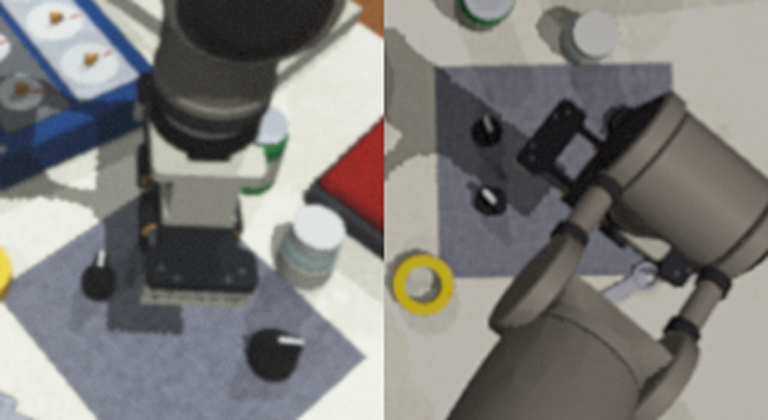

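step_arm --targets '[[[0,0.035,-0.019,0],[0,0.07,-0.038,0],[0,0.105,-0.057,0],[0,0.14,-0.076,0],[0,0.175,-0.095,0]]]'

```text
time: 11.37
tool_pos: [479.4, -94.7, 169.6]
tcp_rot: [-1.965, 1.564, -2.66]
contact_force: [1.2, -0.0, -0.8]
grip_width: 11.6
```

step_arm --targets '[[[0,0.035,-0.019,-4],[0,0.07,-0.038,-8.3],[0,0.086,-0.047,-8.3],[0.02,0.086,-0.047,-8.3],[0.042,0.086,-0.047,-8.3]]]'

```text
time: 11.78
tool_pos: [498.8, 3.0, 127.1]
tcp_rot: [-1.74, 1.566, -2.286]
contact_force: [0.6, -0.8, -0.7]
grip_width: 12.2
```

```bash
python3 -c "
from h import *
plan((495.9,2.2,104,-31.4))"
```

```text
t 11.78 at [498.8   3.  127.1] yawz -31.3 tilt 0.25 F [ 0.6 -0.8 -0.7] grip 12.2 q6 -1.17
-> (495.9, 2.2, 104, -31.4) shift m [0.0232, -0.0021, -0.002] turn 0.1
```

step_arm --targets '[[[0.01,-0.002,-0.002,0],[0.02,-0.002,-0.002,0],[0.022,-0.002,-0.002,0],[0.022,-0.002,-0.002,0],[0.022,-0.002,-0.002,0]]]'

```text
time: 12.2
tool_pos: [496.1, 2.2, 105.3]
tcp_rot: [-1.728, 1.566, -2.274]
contact_force: [0.2, -1.4, 0.0]
grip_width: 11.7
```

```bash
python3 -c "
from h import *
plan((495.9,2.2,87,-31.4))"
```

```text
t 12.2 at [496.1   2.2 105.3] yawz -31.3 tilt 0.25 F [ 0.2 -1.4  0. ] grip 11.7 q6 -1.17
-> (495.9, 2.2, 87, -31.4) shift m [0.0183, 0.0, -0.0002] turn 0.1
```

step_arm --targets '[[[0.004,0,0,0],[0.008,0,0,0],[0.011,0,0,0],[0.013,0,0,0],[0.015,0,0,0]]]'

```text
time: 12.62
tool_pos: [496.0, 2.1, 90.0]
tcp_rot: [-1.738, 1.566, -2.284]
contact_force: [0.5, 0.3, 0.4]
grip_width: 11.8
```

```bash
python3 -c "
from h import *
plan((495.9,2.2,87,-31.4)); print(bot.get_obs()['moment'])"
```

```text
t 12.62 at [496.    2.1  90. ] yawz -31.3 tilt 0.25 F [0.5 0.3 0.4] grip 11.8 q6 -1.17
-> (495.9, 2.2, 87, -31.4) shift m [0.003, 0.0001, -0.0002] turn 0.1
[-0.0561108   0.03166382 -0.00185425]
```

step_arm --targets '[[[0.001,0,0,0],[0.002,0,0,0],[0.003,0,0,0],[0.0035,0,0,0],[0.004,0,0,0]]]'

```text
time: 13.03
tool_pos: [496.3, 1.9, 88.1]
tcp_rot: [-1.395, 1.567, -1.941]
contact_force: [-5.7, -0.2, 23.8]
grip_width: 11.5
```

step_arm --targets '[[[0,0,0,0],[0,0,0,0],[0,0,0,0],[0,0,0,0],[0,0,0,0]]]' --jaw 0.65

```text
time: 13.45
tool_pos: [496.2, 1.9, 87.8]
tcp_rot: [-1.503, 1.567, -2.049]
contact_force: [0.6, 0.1, -0.7]
grip_width: 32.0
```

step_arm --targets '[[[-0.01,0,0,0],[-0.03,0,0,0],[-0.06,0,0,0],[-0.09,0,0,0],[-0.115,0,0,0]]]' --jaw 0.5

```text
time: 13.87
tool_pos: [496.6, 2.4, 205.3]
tcp_rot: [-1.188, 1.567, -1.733]
contact_force: [0.8, -0.2, 0.5]
grip_width: 45.9
```

```bash
sed -i 's/^T=avg.*$/import sys\nT=avg("top",2); S=avg("side",2); pickle.dump((T,S),open("c2.pkl","wb"))/' m3.py
python3 -c "
from h import *
plan((516,-366.3,140,-44))"; sed -i '/^K=/c K={k:v for k,v in {"k1":(401,204),"k2":(403,233),"k3":(432,232),"k4":(460,202)}.items() if k in sys.argv}' m3.py; python3 m3.py k1 k2 k4
```

```text
t 13.87 at [496.6   2.4 205.3] yawz -31.3 tilt 0.23 F [ 0.8 -0.2  0.5] grip 45.9 q6 -1.17
-> (516, -366.3, 140, -44) shift m [0.0668, -0.3047, 0.2079] turn 12.7
k1 area 96 cT@12 [ 510.  -203.6] cS@12 [ 514.2 -208.5] | T line [ 511.8 -206.1] [ 526.7 -200.8] 19.7 | S [ 517.1 -206.6] [ 529.3 -202.9] 16.9 h 42.4 gap 4.0
k2 area 94 cT@12 [ 432.7 -207.3] cS@12 [ 436.3 -211.5] | T line [ 433.8 -208.4] [ 445.8 -197.7] 41.4 | S [ 439.  -209.1] [ 447.3 -200.9] 44.8 h 41.2 gap 3.9
k4 area 216 cT@12 [ 514.2 -361. ] cS@12 [ 514.7 -367.5] | T line [ 514.5 -366.1] [ 528.5 -379.7] -44.1 | S [ 518.4 -367.4] [ 534.3 -382.4] -43.3 h 42.8 gap 5.0
worn px [209.64685315 241.55244755] [[420.40654372 311.23475105  20.        ]]
```

step_arm --targets '[[[0,-0.034,0.023,0],[0,-0.068,0.046,0],[0,-0.101,0.069,0],[0,-0.135,0.092,0],[0,-0.169,0.115,0]]]'

```text
time: 14.48
tool_pos: [506.1, -203.2, 202.9]
tcp_rot: [-1.923, 1.567, -2.468]
contact_force: [0.2, 0.4, -0.0]
grip_width: 46.0
```

step_arm --targets '[[[0,-0.034,0.023,3],[0,-0.068,0.046,6],[0,-0.101,0.069,9],[0.02,-0.135,0.092,12],[0.05,-0.135,0.092,12.7]]]'

```text
time: 14.9
tool_pos: [514.8, -373.9, 154.0]
tcp_rot: [-0.671, 1.562, -1.446]
contact_force: [-0.3, -0.1, 0.0]
grip_width: 46.0
```

```bash
python3 -c "
from h import *
plan((516,-366.3,50,-44))"
```

```text
t 14.9 at [ 514.8 -373.9  154. ] yawz -44.4 tilt 0.5 F [-0.3 -0.1  0. ] grip 46.0 q6 -1.54
-> (516, -366.3, 50, -44) shift m [0.1039, 0.0069, -0.0052] turn -0.4
```

step_arm --targets '[[[0.02,0.007,-0.005,-0.4],[0.05,0.007,-0.005,-0.4],[0.08,0.007,-0.005,-0.4],[0.102,0.007,-0.005,-0.4],[0.104,0.007,-0.005,-0.4]]]'

```text
time: 15.32
tool_pos: [512.9, -363.6, 43.4]
tcp_rot: [-2.289, 1.563, -3.057]
contact_force: [-0.9, -0.7, -0.0]
grip_width: 45.7
```

```bash
python3 -c "
from h import *
plan((516,-366.3,26,-44))"
```

```text
t 15.32 at [ 512.9 -363.6   43.4] yawz -44.0 tilt 0.45 F [-0.9 -0.7 -0. ] grip 45.7 q6 -1.53
-> (516, -366.3, 26, -44) shift m [0.0174, 0.0003, 0.0042] turn 0.0
```

step_arm --targets '[[[0.0,0,0.004,0],[0.008,0,0.004,0],[0.0174,0,0.004,0],[0.0174,0,0.004,0],[0.0174,0,0.004,0]]]'

```text
time: 15.73
tool_pos: [515.7, -366.3, 26.1]
tcp_rot: [-2.291, 1.563, -3.059]
contact_force: [0.1, -0.1, 0.1]
grip_width: 45.8
```

step_arm --targets '[[[0,0,0,0],[0,0,0,0],[0,0,0,0],[0,0,0,0],[0,0,0,0]]]' --jaw 1

```text
time: 16.15
tool_pos: [515.7, -366.4, 26.4]
tcp_rot: [-2.243, 1.563, -3.011]
contact_force: [0.5, -0.5, -0.3]
grip_width: 16.8
```

step_arm --targets '[[[0,0,0,0],[0,0,0,0],[0,0,0,0],[0,0,0,0],[0,0,0,0]]]'

```text
time: 16.57
tool_pos: [515.7, -366.4, 26.4]
tcp_rot: [-2.247, 1.563, -3.015]
contact_force: [0.4, -0.6, 0.7]
grip_width: 11.9
```

step_arm --targets '[[[-0.02,0,0,0],[-0.05,0,0,0],[-0.08,0,0,0],[-0.11,0,0,0],[-0.14,0,0,0]]]'

```text
time: 16.98
tool_pos: [516.6, -366.1, 167.7]
tcp_rot: [-2.287, 1.563, -3.055]
contact_force: [1.0, 0.3, -0.7]
grip_width: 11.8
```

```bash
python3 -c "
from h import *
plan((595.9,69.4,125,-16.5))"
```

```text
t 16.98 at [ 516.6 -366.1  167.7] yawz -44.0 tilt 0.45 F [ 1.   0.3 -0.7] grip 11.8 q6 -1.54
-> (595.9, 69.4, 125, -16.5) shift m [0.0418, 0.3686, -0.2452] turn -27.5
```

step_arm --targets '[[[0,0.034,-0.0225,0],[0,0.068,-0.045,0],[0,0.102,-0.0675,0],[0,0.136,-0.09,0],[0,0.17,-0.1125,0]]]'

```text
time: 17.4
tool_pos: [553.6, -163.9, 167.3]
tcp_rot: [-2.29, 1.563, -3.059]
contact_force: [0.5, 0.4, -0.4]
grip_width: 11.7
```

step_arm --targets '[[[0,0.034,-0.0225,-5],[0,0.068,-0.045,-11],[0,0.102,-0.0675,-17],[0,0.136,-0.09,-23],[0,0.17,-0.1125,-27.5]]]'

```text
time: 17.82
tool_pos: [590.8, 38.6, 167.0]
tcp_rot: [-2.77, 1.563, -3.053]
contact_force: [1.4, -0.3, -0.1]
grip_width: 11.8
```

```bash
python3 -c "
from h import *
plan((595.9,69.4,112,-16.5))"
```

```text
t 17.82 at [590.8  38.6 167. ] yawz -16.2 tilt 0.44 F [ 1.4 -0.3 -0.1] grip 11.8 q6 -1.35
-> (595.9, 69.4, 112, -16.5) shift m [0.0549, 0.0311, -0.0033] turn 0.3
```

step_arm --targets '[[[0,0.031,-0.0033,0.3],[0.02,0.031,-0.0033,0.3],[0.045,0.031,-0.0033,0.3],[0.0545,0.031,-0.0033,0.3],[0.0545,0.031,-0.0033,0.3]]]'

```text
time: 18.23
tool_pos: [594.0, 69.3, 109.7]
tcp_rot: [-2.807, 1.557, -3.095]
contact_force: [-0.7, -0.0, -0.1]
grip_width: 11.8
```

```bash
python3 -c "
from h import *
plan((595.9,69.4,90,-16.5))"
```

```text
t 18.23 at [594.   69.3 109.7] yawz -16.5 tilt 0.78 F [-0.7 -0.  -0.1] grip 11.8 q6 -1.29
-> (595.9, 69.4, 90, -16.5) shift m [0.0196, 0.0007, 0.0021] turn -0.0
```

step_arm --targets '[[[0,0.0005,0.002,0],[0.005,0.0005,0.002,0],[0.01,0.0005,0.002,0],[0.014,0.0005,0.002,0],[0.018,0.0005,0.002,0]]]'

```text
time: 18.65
tool_pos: [596.0, 69.0, 91.7]
tcp_rot: [-2.806, 1.558, -3.095]
contact_force: [-0.8, 0.5, -0.5]
grip_width: 11.9
```

```bash
python3 -c "
from h import *
plan((595.9,69.4,88,-16.5)); print(bot.get_obs()['moment'])"
```

```text
t 18.65 at [596.   69.   91.7] yawz -16.5 tilt 0.74 F [-0.8  0.5 -0.5] grip 11.9 q6 -1.29
-> (595.9, 69.4, 88, -16.5) shift m [0.0037, 0.0004, -0.0001] turn -0.0
[ 0.02616513  0.05806631 -0.05197701]
```

In cleanly. Seat, release, go up.

step_arm --targets '[[[0.001,0,0,0],[0.002,0,0,0],[0.003,0,0,0],[0.0035,0,0,0],[0.004,0,0,0]]]'

```text
time: 19.07
tool_pos: [596.0, 69.0, 88.4]
tcp_rot: [-2.796, 1.558, -3.085]
contact_force: [-3.1, -0.4, 7.9]
grip_width: 11.9
```

step_arm --targets '[[[0,0,0,0],[0,0,0,0],[0,0,0,0],[0,0,0,0],[0,0,0,0]]]' --jaw 0.65

```text
time: 19.48
tool_pos: [596.0, 69.0, 88.3]
tcp_rot: [-2.799, 1.558, -3.087]
contact_force: [0.3, -0.9, 0.0]
grip_width: 31.9
```

step_arm --targets '[[[-0.01,0,0,0],[-0.03,0,0,0],[-0.06,0,0,0],[-0.09,0,0,0],[-0.115,0,0,0]]]' --jaw 0.5

```text
time: 19.9
tool_pos: [597.8, 69.1, 206.2]
tcp_rot: [-2.785, 1.56, -3.073]
contact_force: [1.3, 0.0, -0.2]
grip_width: 45.8
```

```bash
python3 -c "
from h import *
plan((513.6,-206.6,140,18.5))"; python3 m3.py k1 k2
```

```text
t 19.9 at [597.8  69.1 206.2] yawz -16.5 tilt 0.6 F [ 1.3  0.  -0.2] grip 45.8 q6 -1.29
-> (513.6, -206.6, 140, 18.5) shift m [0.0673, -0.288, -0.0016] turn -35.0
k1 area 96 cT@12 [ 510.1 -203.6] cS@12 [ 514.2 -208.5] | T line [ 511.7 -206.1] [ 526.4 -200.9] 19.8 | S [ 517.4 -206.5] [ 529.3 -202.8] 17.0 h 42.6 gap 4.1
k2 area 126 cT@12 [ 434.6 -207.1] cS@12 [ 436.3 -211.4] | T line [ 433.8 -208.3] [ 445.9 -197.8] 40.9 | S [ 439.3 -208.8] [ 447.3 -201. ] 44.3 h 41.3 gap 3.9
worn px [209.79927007 241.80291971] [[419.73374897 310.82680498  20.        ]]
```

step_arm --targets '[[[0,-0.04,0,0],[0,-0.08,0,0],[0,-0.12,0,0],[0,-0.16,0,0],[0,-0.2,0,0]]]'

```text
time: 20.52
tool_pos: [539.1, -123.8, 203.6]
tcp_rot: [-2.881, 1.557, 3.114]
contact_force: [1.3, 0.1, -0.0]
grip_width: 46.1
```

step_arm --targets '[[[0,-0.035,0,-7],[0,-0.07,0,-14],[0.01,-0.088,0,-21],[0.035,-0.088,0,-28],[0.06,-0.088,0,-35]]]'

```text
time: 20.93
tool_pos: [512.4, -209.7, 142.6]
tcp_rot: [2.783, 1.557, 3.109]
contact_force: [-0.6, 0.3, -0.3]
grip_width: 46.1
```

```bash
python3 -c "
from h import *
plan((513.6,-206.6,50,18.5))"
```

```text
t 20.93 at [ 512.4 -209.7  142.6] yawz 18.7 tilt 0.79 F [-0.6  0.3 -0.3] grip 46.1 q6 -2.42
-> (513.6, -206.6, 50, 18.5) shift m [0.0926, 0.0021, 0.0033] turn 0.2
```

step_arm --targets '[[[0.02,0.002,0.003,0],[0.05,0.002,0.003,0],[0.08,0.002,0.003,0],[0.092,0.002,0.003,0],[0.092,0.002,0.003,0]]]'

```text
time: 21.35
tool_pos: [510.2, -205.1, 46.1]
tcp_rot: [2.585, 1.548, 2.911]
contact_force: [-0.0, 0.0, -0.1]
grip_width: 45.6
```

```bash
python3 -c "
from h import *
plan((513.6,-206.6,26,18.5))"
```

```text
t 21.35 at [ 510.2 -205.1   46.1] yawz 18.7 tilt 1.3 F [-0.   0.  -0.1] grip 45.6 q6 -2.41
-> (513.6, -206.6, 26, 18.5) shift m [0.02, -0.0027, 0.0031] turn 0.2
```

step_arm --targets '[[[0.0,-0.0025,0.003,0],[0.01,-0.0025,0.003,0],[0.02,-0.0025,0.003,0],[0.02,-0.0025,0.003,0],[0.02,-0.0025,0.003,0]]]'

```text
time: 21.77
tool_pos: [513.1, -206.2, 25.7]
tcp_rot: [2.574, 1.547, 2.9]
contact_force: [0.7, 0.3, 0.6]
grip_width: 45.8
```

step_arm --targets '[[[0,0,0,0],[0,0,0,0],[0,0,0,0],[0,0,0,0],[0,0,0,0]]]' --jaw 1

```text
time: 22.18
tool_pos: [513.3, -206.3, 26.0]
tcp_rot: [2.58, 1.548, 2.906]
contact_force: [-0.1, -0.2, -0.2]
grip_width: 17.2
```

step_arm --targets '[[[0,0,0,0],[0,0,0,0],[0,0,0,0],[0,0,0,0],[0,0,0,0]]]'

```text
time: 22.6
tool_pos: [513.3, -206.3, 26.1]
tcp_rot: [2.582, 1.548, 2.908]
contact_force: [0.2, 0.7, 0.6]
grip_width: 11.6
```

step_arm --targets '[[[-0.02,0,0,0],[-0.05,0,0,0],[-0.08,0,0,0],[-0.11,0,0,0],[-0.14,0,0,0]]]'

```text
time: 23.02
tool_pos: [516.1, -206.9, 167.3]
tcp_rot: [2.572, 1.547, 2.898]
contact_force: [0.5, 1.7, -1.4]
grip_width: 11.5
```

```bash
python3 -c "
from h import *
plan((506.7,81.5,125,-9.4))"
```

```text
t 23.02 at [ 516.1 -206.9  167.3] yawz 18.7 tilt 1.35 F [ 0.5  1.7 -1.4] grip 11.5 q6 -2.41
-> (506.7, 81.5, 125, -9.4) shift m [0.0441, 0.2756, 0.0843] turn 28.1
```

step_arm --targets '[[[0,0.038,0.0116,0],[0,0.076,0.023,0],[0,0.114,0.035,0],[0,0.152,0.0465,0],[0,0.19,0.058,0]]]'

```text
time: 23.43
tool_pos: [509.7, -6.6, 168.5]
tcp_rot: [2.572, 1.547, 2.897]
contact_force: [1.3, 0.4, -0.7]
grip_width: 11.7
```

step_arm --targets '[[[0,0.035,0.0105,6],[0,0.06,0.019,12],[0,0.0857,0.026,18],[0,0.0857,0.026,24],[0.0,0.0857,0.026,28.1]]]'

```text
time: 23.85
tool_pos: [506.5, 84.6, 169.0]
tcp_rot: [3.068, 1.547, 2.901]
contact_force: [0.7, 0.3, -0.6]
grip_width: 11.5
```

```bash
python3 -c "
from h import *
plan((506.7,81.5,112,-9.4))"
```

```text
t 23.85 at [506.5  84.6 169. ] yawz -9.6 tilt 1.37 F [ 0.7  0.3 -0.6] grip 11.5 q6 -1.39
-> (506.7, 81.5, 112, -9.4) shift m [0.0569, -0.0032, 0.0021] turn -0.2
```

step_arm --targets '[[[0,-0.003,0.002,-0.2],[0.02,-0.003,0.002,-0.2],[0.045,-0.003,0.002,-0.2],[0.0565,-0.003,0.002,-0.2],[0.0565,-0.003,0.002,-0.2]]]'

```text
time: 24.27
tool_pos: [504.7, 81.2, 109.7]
tcp_rot: [3.112, 1.541, 2.95]
contact_force: [-0.2, -0.8, -0.1]
grip_width: 11.7
```

```bash
python3 -c "
from h import *
plan((506.7,81.5,91,-9.4))"
```

```text
t 24.27 at [504.7  81.2 109.7] yawz -9.3 tilt 1.69 F [-0.2 -0.8 -0.1] grip 11.7 q6 -1.41
-> (506.7, 81.5, 91, -9.4) shift m [0.0187, 0.0006, 0.0025] turn 0.1
```

step_arm --targets '[[[0,0.0005,0.0025,0],[0.005,0.0005,0.0025,0],[0.01,0.0005,0.0025,0],[0.014,0.0005,0.0025,0],[0.018,0.0005,0.0025,0]]]'

```text
time: 24.68
tool_pos: [506.9, 81.4, 91.7]
tcp_rot: [3.106, 1.542, 2.944]
contact_force: [-0.4, -0.1, -0.7]
grip_width: 11.7
```

```bash
python3 -c "
from h import *
plan((506.7,81.5,88,-9.4)); print(bot.get_obs()['moment'])"
```

```text
t 24.68 at [506.9  81.4  91.7] yawz -9.3 tilt 1.66 F [-0.4 -0.1 -0.7] grip 11.7 q6 -1.41
-> (506.7, 81.5, 88, -9.4) shift m [0.0037, 0.0001, -0.0002] turn 0.1
[ 0.0230447  -0.02999231  0.01227638]
```

step_arm --targets '[[[0.001,0,0,0],[0.002,0,0,0],[0.003,0,0,0],[0.0035,0,0,0],[0.004,0,0,0]]]'

```text
time: 25.1
tool_pos: [506.9, 81.3, 88.1]
tcp_rot: [3.108, 1.542, 2.946]
contact_force: [-2.3, -0.6, 8.6]
grip_width: 11.6
```

step_arm --targets '[[[0,0,0,0],[0,0,0,0],[0,0,0,0],[0,0,0,0],[0,0,0,0]]]' --jaw 0.65

```text
time: 25.52
tool_pos: [506.9, 81.4, 88.1]
tcp_rot: [3.107, 1.542, 2.945]
contact_force: [-0.0, -0.5, 0.8]
grip_width: 32.0
```

step_arm --targets '[[[-0.01,0,0,0],[-0.03,0,0,0],[-0.06,0,0,0],[-0.09,0,0,0],[-0.115,0,0,0]]]' --jaw 0.5

```text
time: 25.93
tool_pos: [510.4, 80.7, 205.8]
tcp_rot: [3.094, 1.544, 2.932]
contact_force: [1.1, 0.1, -0.3]
grip_width: 45.7
```

```bash
python3 -c "
from h import *
plan((435.7,-209.4,140,42.5))"; python3 m3.py k2
```

```text
t 25.93 at [510.4  80.7 205.8] yawz -9.3 tilt 1.54 F [ 1.1  0.1 -0.3] grip 45.7 q6 -1.41
-> (435.7, -209.4, 140, 42.5) shift m [0.0661, -0.2985, -0.0253] turn -51.8
k2 area 94 cT@12 [ 432.7 -207.3] cS@12 [ 436.3 -211.5] | T line [ 433.8 -208.3] [ 445.9 -197.8] 41.0 | S [ 439.3 -208.8] [ 447.3 -201. ] 44.6 h 41.2 gap 3.9
worn px [209.77238806 241.93283582] [[419.38881418 310.89975634  20.        ]]
```

step_arm --targets '[[[0,-0.04,-0.003,-7],[0,-0.08,-0.006,-14],[0,-0.12,-0.009,-21],[0,-0.16,-0.012,-28],[0,-0.2,-0.016,-35]]]'

```text
time: 26.55
tool_pos: [465.5, -98.5, 202.8]
tcp_rot: [2.522, 1.541, 2.918]
contact_force: [0.9, -0.4, -0.2]
grip_width: 45.9
```

```bash
python3 -c "
from h import *
plan((435.7,-209.4,140,42.5))"
```

```text
t 26.55 at [465.5 -98.5 202.8] yawz 22.7 tilt 1.7 F [ 0.9 -0.4 -0.2] grip 45.9 q6 -2.33
-> (435.7, -209.4, 140, 42.5) shift m [0.0629, -0.0919, -0.0687] turn -19.8
```

step_arm --targets '[[[0,-0.033,-0.023,-7],[0,-0.066,-0.046,-14],[0.01,-0.092,-0.0687,-19.8],[0.035,-0.092,-0.0687,-19.8],[0.055,-0.092,-0.0687,-19.8]]]'

```text
time: 26.97
tool_pos: [434.3, -211.7, 145.9]
tcp_rot: [2.17, 1.539, 2.908]
contact_force: [-0.0, 0.6, -0.3]
grip_width: 45.7
```

```bash
python3 -c "
from h import *
plan((435.7,-209.4,50,42.5))"
```

```text
t 26.97 at [ 434.3 -211.7  145.9] yawz 42.3 tilt 1.79 F [-0.   0.6 -0.3] grip 45.7 q6 -2.91
-> (435.7, -209.4, 50, 42.5) shift m [0.0958, -0.0017, 0.0042] turn -0.2
```

step_arm --targets '[[[0.02,-0.001,0.004,0],[0.045,-0.001,0.004,0],[0.07,-0.001,0.004,0],[0.09,-0.001,0.004,0],[0.094,-0.001,0.004,0]]]'

```text
time: 27.38
tool_pos: [432.2, -207.2, 47.9]
tcp_rot: [2.09, 1.531, 2.829]
contact_force: [-1.4, -0.3, -0.9]
grip_width: 46.1
```

```bash
python3 -c "
from h import *
plan((435.7,-209.4,26,42.5))"
```

```text
t 27.38 at [ 432.2 -207.2   47.9] yawz 42.3 tilt 2.26 F [-1.4 -0.3 -0.9] grip 46.1 q6 -2.9
-> (435.7, -209.4, 26, 42.5) shift m [0.0217, -0.0047, 0.0015] turn -0.2
```

step_arm --targets '[[[-0.04,0,0,0],[-0.08,0,0,0],[-0.12,0,0,0],[-0.16,0,0,0],[-0.2,0,0,0]]]'

```text
time: 27.8
tool_pos: [439.1, -209.1, 250.0]
tcp_rot: [2.086, 1.531, 2.825]
contact_force: [1.2, -1.5, 0.4]
grip_width: 46.3
```

```bash
python3 -c "
from h import *
plan((435.7,-209.4,60,42.5));print(pose()[1][:,0])"
```

```text
t 27.8 at [ 439.1 -209.1  250. ] yawz 42.3 tilt 2.3 F [ 1.2 -1.5  0.4] grip 46.3 q6 -2.9
-> (435.7, -209.4, 60, 42.5) shift m [0.19, -0.0045, 0.001] turn -0.2
[-0.03811344  0.0124982  -0.99919526]
```

step_arm --targets '[[[0,0,0,0],[0,0,0,0],[0,0,0,0],[0,0,0,0],[0,0,0,0]]]'

```text
time: 28.22
tool_pos: [438.4, -208.6, 248.4]
tcp_rot: [2.062, 1.527, 2.801]
contact_force: [-0.2, 0.3, 0.2]
grip_width: 45.4
```

```bash
python3 -c "
from h import *
plan((435.7,-209.4,60,42.5));print(pose()[1][:,0])"
```

```text
t 28.22 at [ 438.4 -208.6  248.4] yawz 42.3 tilt 2.5 F [-0.2  0.3  0.2] grip 45.4 q6 -2.9
-> (435.7, -209.4, 60, 42.5) shift m [0.1883, -0.006, 0.0014] turn -0.2
[-0.04111154  0.01458988 -0.99904804]
```

step_arm --targets '[[[0.03,-0.006,0.0014,0],[0.06,-0.006,0.0014,0],[0.09,-0.006,0.0014,0],[0.115,-0.006,0.0014,0],[0.13,-0.006,0.0014,0]]]'

```text
time: 28.63
tool_pos: [436.1, -208.9, 114.4]
tcp_rot: [2.028, 1.521, 2.767]
contact_force: [-0.9, 0.2, 0.5]
grip_width: 46.0
```

step_arm --targets '[[[0.012,0,0,0],[0.024,0,0,0],[0.034,0,0,0],[0.04,0,0,0],[0.042,0,0,0]]]'

```text
time: 29.05
tool_pos: [433.1, -207.5, 70.8]
tcp_rot: [2.013, 1.517, 2.751]
contact_force: [-0.5, 0.2, 1.2]
grip_width: 46.0
```

```bash
python3 -c "
from h import *
plan((435.7,-209.4,27,42.5));print(pose()[1][:,0])"
```

```text
t 29.05 at [ 433.1 -207.5   70.8] yawz 42.3 tilt 3.07 F [-0.5  0.2  1.2] grip 46.0 q6 -2.9
-> (435.7, -209.4, 27, 42.5) shift m [0.0436, -0.0053, 0.0017] turn -0.2
[-0.04956102  0.0203793  -0.99856316]
```

step_arm --targets '[[[-0.03,-0.028,0.011,0],[-0.05,-0.056,0.023,0],[-0.05,-0.084,0.034,0],[-0.05,-0.112,0.046,0],[-0.05,-0.14,0.057,0]]]'

```text
time: 29.47
tool_pos: [573.2, -274.2, 113.3]
tcp_rot: [2.016, 1.518, 2.754]
contact_force: [0.3, 0.3, 0.4]
grip_width: 46.2
```

```bash
python3 -c "
from h import *
plan();print(pose()[1][:,0].round(4)); bot.capture('top'); bot.capture('top'); bot.capture('top'); bot.capture('top'); plan((435.7,-209.4,110,42.5)); print(pose()[1][:,0].round(4))"
```

```text
t 29.47 at [ 573.2 -274.2  113.3] yawz 42.3 tilt 3.01 F [0.3 0.3 0.4] grip 46.2 q6 -2.87
[-0.0485  0.0198 -0.9986]
t 29.67 at [ 571.3 -273.3  111.8] yawz 42.3 tilt 3.17 F [-0.4  0.4 -0.4] grip 45.6 q6 -2.87
-> (435.7, -209.4, 110, 42.5) shift m [0.0101, 0.1383, -0.0571] turn -0.2
[-0.0511  0.0213 -0.9985]
```

step_arm --targets '[[[0.0,0.03,-0.012,0],[0.0,0.06,-0.025,0],[0.0,0.09,-0.037,0],[0.0,0.12,-0.05,0],[0.0,0.138,-0.057,0]]]'

```text
time: 30.08
tool_pos: [432.1, -207.2, 120.4]
tcp_rot: [2.0, 1.512, 2.739]
contact_force: [-0.6, 1.5, -0.0]
grip_width: 46.1
```

step_arm --targets '[[[0.01,0,0,0],[0.02,0,0,0],[0.03,0,0,0],[0.04,0,0,0],[0.05,0,0,0]]]'

```text
time: 30.5
tool_pos: [428.1, -205.3, 70.7]
tcp_rot: [2.001, 1.512, 2.739]
contact_force: [0.4, 0.2, -0.5]
grip_width: 46.1
```

```bash
python3 -c "
from h import *
plan((435.7,-209.4,27,42.5));print(pose()[1][:,0].round(4))"
```

```text
t 30.5 at [ 428.1 -205.3   70.7] yawz 42.3 tilt 3.35 F [ 0.4  0.2 -0.5] grip 46.1 q6 -2.9
-> (435.7, -209.4, 27, 42.5) shift m [0.0431, -0.0105, 0.0039] turn -0.2
[-0.0537  0.0229 -0.9983]
```

step_arm --targets '[[[-0.04,0,0,0],[-0.08,0,0,0],[-0.12,0,0,0],[-0.135,0,0,0],[-0.135,0,0,0]]]'

```text
time: 30.92
tool_pos: [436.1, -208.8, 209.9]
tcp_rot: [2.034, 1.52, 2.772]
contact_force: [1.1, -0.3, 0.4]
grip_width: 45.8
```

```bash
python3 -c "
from h import *
plan((435.7,-209.4,27,42.5));print(pose()[1][:,0].round(4))"
```

```text
t 30.92 at [ 436.1 -208.8  209.9] yawz 42.3 tilt 2.89 F [ 1.1 -0.3  0.4] grip 45.8 q6 -2.9
-> (435.7, -209.4, 27, 42.5) shift m [0.1827, -0.0084, 0.0035] turn -0.2
[-0.047   0.0182 -0.9987]
```

step_arm --targets '[[[0.04,0,0,0],[0.08,0,0,0],[0.04,0,0,0],[0.0,0,0,0],[0.0,0,0,0]]]'

```text
time: 31.33
tool_pos: [437.0, -209.5, 213.5]
tcp_rot: [2.062, 1.525, 2.8]
contact_force: [1.7, -1.0, 1.8]
grip_width: 46.2
```

step_arm --targets '[[[0.04,0,0,0],[0.08,0,0,0],[0.04,0,0,0],[0.0,0,0,0],[0.0,0,0,0]]]'

```text
time: 31.75
tool_pos: [438.3, -210.4, 217.4]
tcp_rot: [2.104, 1.531, 2.843]
contact_force: [0.7, -0.2, 2.3]
grip_width: 46.0
```

step_arm --targets '[[[0.04,0,0,0],[0.08,0,0,0],[0.04,0,0,0],[0.0,0,0,0],[0.0,0,0,0]]]'

```text
time: 32.17
tool_pos: [439.8, -211.4, 221.6]
tcp_rot: [2.175, 1.538, 2.913]
contact_force: [1.1, -0.8, 0.7]
grip_width: 46.1
```

step_arm --targets '[[[0.04,0,0,0],[0.08,0,0,0],[0.04,0,0,0],[0.0,0,0,0],[0.0,0,0,0]]]'

```text
time: 32.58
tool_pos: [441.6, -212.6, 226.3]
tcp_rot: [2.311, 1.546, 3.05]
contact_force: [1.7, -0.5, 0.9]
grip_width: 45.6
```

```bash
python3 -c "
from h import *
plan((435.7,-209.4,27,42.5));print(pose()[1][:,0].round(4))"
```

```text
t 32.58 at [ 441.6 -212.6  226.3] yawz 42.3 tilt 1.39 F [ 1.7 -0.5  0.9] grip 45.6 q6 -2.9
-> (435.7, -209.4, 27, 42.5) shift m [0.1994, 0.0028, 0.0011] turn -0.2
[-0.0242  0.0022 -0.9997]
```

step_arm --targets '[[[0.04,0,0,0],[0.08,0,0,0],[0.04,0,0,0],[0.0,0,0,0],[0.0,0,0,0]]]'

```text
time: 33.0
tool_pos: [443.6, -214.0, 231.4]
tcp_rot: [2.616, 1.554, -2.929]
contact_force: [1.2, -1.5, 0.5]
grip_width: 46.0
```

step_arm --targets '[[[0.04,0,0,0],[0.08,0,0,0],[0.04,0,0,0],[0.0,0,0,0],[0.0,0,0,0]]]'

```text
time: 33.42
tool_pos: [445.9, -215.5, 236.8]
tcp_rot: [-2.926, 1.559, -2.187]
contact_force: [1.3, -1.1, 1.0]
grip_width: 45.8
```

step_arm --targets '[[[0.02,0,0,0],[0.04,0,0,0],[0.06,0,0,0],[0.08,0,0,0],[0.1,0,0,0]]]'

```text
time: 33.83
tool_pos: [445.3, -216.6, 136.9]
tcp_rot: [-2.57, 1.558, -1.831]
contact_force: [0.4, -0.1, -0.4]
grip_width: 45.6
```

```bash
python3 -c "
from h import *
plan((435.7,-209.4,70,42.5));print(pose()[1][:,0].round(4))"
```

```text
t 33.83 at [ 445.3 -216.6  136.9] yawz 42.3 tilt 0.73 F [ 0.4 -0.1 -0.4] grip 45.6 q6 -2.9
-> (435.7, -209.4, 70, 42.5) shift m [0.0669, 0.0122, -0.0015] turn -0.2
[-0.0033 -0.0123 -0.9999]
```

Tilt is down to 0.7°. Now a steady descent.

step_arm --targets '[[[0.015,0.004,0,0],[0.03,0.008,-0.001,0],[0.045,0.012,-0.0015,0],[0.06,0.012,-0.0015,0],[0.075,0.012,-0.0015,0]]]'

```text
time: 34.25
tool_pos: [435.9, -209.7, 62.2]
tcp_rot: [-2.304, 1.556, -1.565]
contact_force: [0.0, -1.1, -0.4]
grip_width: 45.6
```

```bash
python3 -c "
from h import *
plan((435.7,-209.4,26,42.5));print(pose()[1][:,0].round(4))"
```

```text
t 34.25 at [ 435.9 -209.7   62.2] yawz 42.3 tilt 0.84 F [ 0.  -1.1 -0.4] grip 45.6 q6 -2.9
-> (435.7, -209.4, 26, 42.5) shift m [0.0362, 0.0008, 0.0004] turn -0.2
[ 1.000e-04 -1.460e-02 -9.999e-01]
```

step_arm --targets '[[[0.01,0.0005,0.0005,0],[0.02,0.0005,0.0005,0],[0.03,0.0005,0.0005,0],[0.036,0.0005,0.0005,0],[0.036,0.0005,0.0005,0]]]'

```text
time: 34.67
tool_pos: [435.5, -209.3, 25.6]
tcp_rot: [-2.329, 1.557, -1.59]
contact_force: [0.8, -0.5, 0.1]
grip_width: 45.9
```

```bash
python3 -c "
from h import *
plan((435.7,-209.4,26,42.5));print(pose()[1][:,0].round(4))"
```

```text
t 34.67 at [ 435.5 -209.3   25.6] yawz 42.3 tilt 0.82 F [ 0.8 -0.5  0.1] grip 45.9 q6 -2.89
-> (435.7, -209.4, 26, 42.5) shift m [-0.0004, -0.0002, 0.0001] turn -0.2
[-3.000e-04 -1.430e-02 -9.999e-01]
```

step_arm --targets '[[[0,0,0,0],[0,0,0,0],[0,0,0,0],[0,0,0,0],[0,0,0,0]]]' --jaw 1

```text
time: 35.08
tool_pos: [435.7, -209.4, 25.9]
tcp_rot: [-2.285, 1.556, -1.546]
contact_force: [-0.2, 0.4, 0.3]
grip_width: 17.0
```

step_arm --targets '[[[0,0,0,0],[0,0,0,0],[0,0,0,0],[0,0,0,0],[0,0,0,0]]]'

```text
time: 35.5
tool_pos: [435.8, -209.4, 26.0]
tcp_rot: [-2.273, 1.556, -1.534]
contact_force: [-0.0, 0.0, 0.9]
grip_width: 12.0
```

step_arm --targets '[[[-0.02,0,0,0],[-0.05,0,0,0],[-0.08,0,0,0],[-0.11,0,0,0],[-0.14,0,0,0]]]'

```text
time: 35.92
tool_pos: [435.4, -207.1, 167.3]
tcp_rot: [-2.299, 1.556, -1.56]
contact_force: [1.4, -0.9, -0.6]
grip_width: 12.2
```

```bash
python3 -c "
from h import *
plan((517.5,160.8,165,-30))"
```

```text
t 35.92 at [ 435.4 -207.1  167.3] yawz 42.3 tilt 0.83 F [ 1.4 -0.9 -0.6] grip 12.2 q6 -2.9
-> (517.5, 160.8, 165, -30) shift m [-0.003, 0.2166, 0.3085] turn 72.3
```

step_arm --targets '[[[0,0.022,0.031,7],[0,0.044,0.062,14],[0,0.066,0.093,21],[0,0.088,0.124,28],[0,0.11,0.155,35]]]'

```text
time: 36.33
tool_pos: [473.4, -31.9, 164.8]
tcp_rot: [-1.754, 1.556, -1.563]
contact_force: [0.5, -0.6, -0.9]
grip_width: 11.9
```

```bash
python3 -c "
from h import *
plan((517.5,160.8,165,-30))"
```

```text
t 36.33 at [473.4 -31.9 164.8] yawz 10.9 tilt 0.83 F [ 0.5 -0.6 -0.9] grip 11.9 q6 -1.97
-> (517.5, 160.8, 165, -30) shift m [-0.003, 0.1809, 0.0798] turn 40.9
```

step_arm --targets '[[[0,0.036,0.016,7],[0,0.072,0.032,14],[0,0.108,0.048,21],[0,0.145,0.064,28],[0,0.1809,0.0798,35]]]'

```text
time: 36.75
tool_pos: [514.1, 147.3, 162.1]
tcp_rot: [-1.225, 1.556, -1.588]
contact_force: [1.1, -0.9, -0.7]
grip_width: 11.7
```

```bash
python3 -c "
from h import *
plan((517.5,160.8,140,-30))"
```

```text
t 36.75 at [514.1 147.3 162.1] yawz -20.8 tilt 0.84 F [ 1.1 -0.9 -0.7] grip 11.7 q6 -1.06
-> (517.5, 160.8, 140, -30) shift m [0.0219, 0.0141, -0.0018] turn 9.2
```

step_arm --targets '[[[0,0.014,-0.002,5],[0.006,0.014,-0.002,9.2],[0.014,0.014,-0.002,9.2],[0.022,0.014,-0.002,9.2],[0.03,0.014,-0.002,9.2]]]'

```text
time: 37.17
tool_pos: [516.8, 160.0, 130.9]
tcp_rot: [-1.133, 1.556, -1.655]
contact_force: [-0.4, -0.4, -0.4]
grip_width: 11.6
```

```bash
python3 -c "
from h import *
plan((517.5,160.8,107,-30))"
```

```text
t 37.17 at [516.8 160.  130.9] yawz -29.9 tilt 0.86 F [-0.4 -0.4 -0.4] grip 11.6 q6 -0.87
-> (517.5, 160.8, 107, -30) shift m [0.0239, 0.0014, 0.0001] turn 0.1
```

step_arm --targets '[[[0.006,0.0016,0,0],[0.012,0.0016,0,0],[0.018,0.0016,0,0],[0.023,0.0016,0,0],[0.023,0.0016,0,0]]]'

```text
time: 37.58
tool_pos: [517.1, 160.7, 106.8]
tcp_rot: [-1.239, 1.555, -1.761]
contact_force: [-0.6, 0.6, -1.2]
grip_width: 12.0
```

step_arm --targets '[[[0.003,0,0,0],[0.006,0,0,0],[0.009,0,0,0],[0.012,0,0,0],[0.015,0,0,0]]]'

```text
time: 38.0
tool_pos: [517.1, 160.5, 91.6]
tcp_rot: [-1.223, 1.555, -1.745]
contact_force: [-1.0, 0.5, -1.3]
grip_width: 11.6
```

```bash
python3 -c "
from h import *
plan((517.5,160.8,88,-30)); print(bot.get_obs()['moment'])"
```

```text
t 38.0 at [517.1 160.5  91.6] yawz -29.9 tilt 0.89 F [-1.   0.5 -1.3] grip 11.6 q6 -0.87
-> (517.5, 160.8, 88, -30) shift m [0.0036, 0.0005, 0.0002] turn 0.1
[-0.00308893 -0.03497149  0.0099716 ]
```

step_arm --targets '[[[0.001,0,0,0],[0.002,0,0,0],[0.003,0,0,0],[0.0035,0,0,0],[0.004,0,0,0]]]'

```text
time: 38.42
tool_pos: [517.3, 160.4, 88.1]
tcp_rot: [-1.182, 1.555, -1.704]
contact_force: [-1.6, -1.6, 6.7]
grip_width: 11.8
```

step_arm --targets '[[[0,0,0,0],[0,0,0,0],[0,0,0,0],[0,0,0,0],[0,0,0,0]]]' --jaw 0.65

```text
time: 38.83
tool_pos: [517.2, 160.4, 88.0]
tcp_rot: [-1.193, 1.555, -1.715]
contact_force: [0.6, 0.1, 0.4]
grip_width: 31.8
```

step_arm --targets '[[[-0.01,0,0,0],[-0.03,0,0,0],[-0.06,0,0,0],[-0.09,0,0,0],[-0.115,0,0,0]]]' --jaw 1

```text
time: 39.25
tool_pos: [517.7, 162.3, 205.8]
tcp_rot: [-1.083, 1.556, -1.605]
contact_force: [0.0, -0.1, 0.1]
grip_width: 3.5
```

step_arm --targets '[[[0,-0.03,-0.02,0],[0,-0.06,-0.04,0],[0,-0.09,-0.06,0],[0,-0.12,-0.08,0],[0,-0.15,-0.1,0]]]'

```text
time: 39.67
tool_pos: [354.7, 81.6, 207.6]
tcp_rot: [-1.025, 1.556, -1.546]
contact_force: [0.2, -0.6, 1.1]
grip_width: 0.6
```

```bash
python3 -c "
from h import *
plan()
c=cap('side'); T=cap('top'); save('fit1',np.hstack([c['color'][100:260,210:370],T['color'][140:300,180:360]]),2.3)
import pickle; pickle.dump((T,c),open('c3.pkl','wb'))"
```

```text
t 39.67 at [354.7  81.6 207.6] yawz -29.9 tilt 0.86 F [ 0.2 -0.6  1.1] grip 0.6 q6 -1.01
```

View pics/fit1.png

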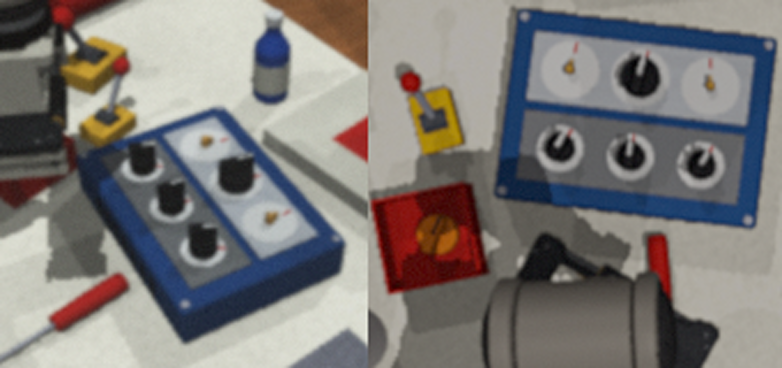

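```bash
python3 -c "
from h import *
import pickle
T,S=pickle.load(open('c3.pkl','rb')); T0,S0=pickle.load(open('c0.pkl','rb'))
rt=(red(T['color'])>30).astype(float); r0=(red(S0['color'])>30).astype(float)
bt=blob((red(T0['color'])>30).astype(float),(144,176,164,196))[0]; bs=blob(r0,(226,98,248,116)); print('bigball',bt,bs[0],tri(T0,bt,S0,bs[0]))
b1=blob(rt,(192,170,208,184))[0]; b2=blob((red(S['color'])>30).astype(float),(254,120,272,136))[0]; print('ball',b1,b2,tri(T,b1,S,b2))
# seated heights: white line in top vs side
for n,P,a,L in(('N1',(517.5,160.8),-30,8),('N2',(506.7,81.5),-9.4,8),('N3',(495.9,2.2),-31.4,8),('W2',(595.9,69.4),-16.5,11)):
    p=np.r_[np.array(P)+L*np.array([np.cos(np.radians(a)),np.sin(np.radians(a))]),102]
    q=[]
    for c in(T,S):
        u,v=proj(c,p)[0].round().astype(int); g=c['color'].astype(int).min(2); r=5; w=np.zeros(g.shape); w[v-r:v+r+1,u-r:u+r+1]=1
        sk=cv2.dilate((g<45).astype(np.uint8),np.ones((5,5))); nn,l,st,ce=cv2.connectedComponentsWithStats(((g>90)*w*sk).astype(np.uint8))
        i=1+np.argmin(np.hypot(*(ce[1:]-[u,v]).T)) if nn>1 else 0; q.append(ce[i])
    X,g=tri(T,q[0],S,q[1]); print(n,X.round(1),'exp',p.round(1),'gap',g.round(1))
plan((626.5,331.3,180,16),(626.5,331.3,86,16),(537,305.6,86,16))"
```

```text
bigball [153.6875     186.00892857] [237.82178218 103.23762376] (array([562.86692662, 416.32450487, 148.01696846]), np.float64(8.400595721995609))
ball [198.06122449 175.44897959] [262.21428571 127.5       ] (array([590.92044285, 321.06552228,  97.72560873]), np.float64(4.041218631582739))
N1 [529.1 156.8  99.1] exp [524.4 156.8 102. ] gap 7.1
N2 [514.4  78.8 103. ] exp [514.6  80.2 102. ] gap 5.0
N3 [505.4  -1.2  98.1] exp [502.7  -2.  102. ] gap 4.9
W2 [606.4  68.4 106.5] exp [606.4  66.3 102. ] gap 1.2
t 39.77 at [351.6  81.  207.4] yawz -29.9 tilt 0.9 F [ 0.5 -0.1  0.3] grip 0.5 q6 -1.01
-> (626.5, 331.3, 180, 16) shift m [0.0227, 0.3545, 0.1132] turn -45.9
-> (626.5, 331.3, 86, 16) shift m [0.094, 0.0, 0.0] turn 0
-> (537, 305.6, 86, 16) shift m [0.0, -0.0, -0.0931] turn 0
```

```bash
python3 -c "
from h import *
plan((633.2,333.2,190,-74))"
```

```text
t 39.77 at [351.6  81.  207.4] yawz -29.9 tilt 0.9 F [ 0.5 -0.1  0.3] grip 0.5 q6 -1.01
-> (633.2, 333.2, 190, -74) shift m [0.0126, 0.3593, 0.1181] turn 44.1
```

step_arm --targets '[[[0,0.036,0.012,0],[0,0.072,0.024,0],[0,0.108,0.036,0],[0,0.144,0.047,0],[0,0.18,0.058,0]]]'

```text
time: 40.18
tool_pos: [493.4, 209.8, 205.6]
tcp_rot: [-1.153, 1.556, -1.676]
contact_force: [0.4, -0.1, -0.2]
grip_width: 0.4
```

step_arm --targets '[[[0,0.036,0.012,7],[0,0.072,0.024,14],[0,0.108,0.036,21],[0,0.14,0.047,28],[0,0.17,0.058,35]]]'

```text
time: 40.6
tool_pos: [629.8, 330.1, 203.8]
tcp_rot: [-0.496, 1.556, -1.635]
contact_force: [-0.4, -0.3, -0.5]
grip_width: 0.3
```

```bash
python3 -c "
from h import *
plan((633.2,333.2,150,-74),(633.2,333.2,86,-74))"
```

```text
t 40.6 at [629.8 330.1 203.8] yawz -65.3 tilt 0.84 F [-0.4 -0.3 -0.5] grip 0.3 q6 -0.05
-> (633.2, 333.2, 150, -74) shift m [0.0537, 0.0048, -0.0021] turn 8.7
-> (633.2, 333.2, 86, -74) shift m [0.064, 0.0, 0.0] turn 0
```

step_arm --targets '[[[0.01,0.005,-0.002,4],[0.02,0.005,-0.002,8.7],[0.035,0.005,-0.002,8.7],[0.05,0.005,-0.002,8.7],[0.065,0.005,-0.002,8.7]]]'

```text
time: 41.02
tool_pos: [633.8, 333.6, 138.4]
tcp_rot: [-0.302, 1.557, -1.593]
contact_force: [-0.5, 0.8, -0.1]
grip_width: 0.4
```

step_arm --targets '[[[0.015,0,0,0],[0.03,0,0,0],[0.045,0,0,0],[0.05,0,0,0],[0.05,0,0,0]]]'

```text
time: 41.43
tool_pos: [633.2, 332.8, 86.8]
tcp_rot: [-0.476, 1.555, -1.766]
contact_force: [-0.0, -0.2, -0.4]
grip_width: 0.5
```

```bash
python3 -c "
from h import *
plan((549.6,309.2,86,-74))"
```

```text
t 41.43 at [633.2 332.8  86.8] yawz -73.9 tilt 0.9 F [-0.  -0.2 -0.4] grip 0.5 q6 0.11
-> (549.6, 309.2, 86, -74) shift m [0.0014, -0.0868, -0.0005] turn 0.1
```

step_arm --targets '[[[0,-0.01,0,0],[0,-0.02,0,0],[0,-0.03,0,0],[0,-0.04,0,0],[0,-0.05,0,0]]]'

```text
time: 41.85
tool_pos: [594.0, 322.0, 97.7]
tcp_rot: [1.049, 1.548, -0.242]
contact_force: [11.3, 3.1, 36.6]
grip_width: 0.5
```

step_arm --targets '[[[0,-0.01,0,0],[0,-0.02,0,0],[0,-0.03,0,0],[0,-0.036,0,0],[0,-0.038,0,0]]]'

```text
time: 42.27
tool_pos: [561.3, 313.4, 104.3]
tcp_rot: [1.292, 1.535, 0.001]
contact_force: [0.8, 1.0, 4.8]
grip_width: 0.8
```

step_arm --targets '[[[0,0.01,0,0],[0,0.02,0,0],[-0.03,0.03,0,0],[-0.07,0.03,0,0],[-0.11,0.03,0,0]]]'

```text
time: 42.68
tool_pos: [586.4, 321.7, 217.2]
tcp_rot: [1.292, 1.535, 0.001]
contact_force: [1.3, -0.0, -0.5]
grip_width: 0.2
```

```bash
python3 -c "
from h import *
plan((440,150,210,-74))"
```

```text
t 42.68 at [586.4 321.7 217.2] yawz -74.0 tilt 2.04 F [ 1.3 -0.  -0.5] grip 0.2 q6 0.12
-> (440, 150, 210, -74) shift m [0.002, -0.1883, 0.1246] turn 0.0
```

step_arm --targets '[[[0,-0.034,0.022,0],[0,-0.068,0.044,0],[0,-0.1,0.066,0],[0,-0.13,0.088,0],[0,-0.16,0.11,0]]]'

```text
time: 43.1
tool_pos: [462.3, 171.0, 214.5]
tcp_rot: [1.306, 1.532, 0.016]
contact_force: [0.2, 0.2, 0.8]
grip_width: 0.8
```

```bash
python3 -c "
from h import *
plan()
c=cap('side'); T=cap('top'); save('iso3',np.hstack([c['color'][100:260,210:370],T['color'][140:300,180:360]]),2.3)
for im,b in((T['color'],(192,168,214,210)),(c['color'],(238,120,275,150))):
    w=(red(im)>30).astype(float); n,l,s,ce=cv2.connectedComponentsWithStats(w.astype(np.uint8)); print([(x.round(1).tolist(),int(k[4])) for x,k in zip(ce,s) if b[0]<x[0]<b[2] and b[1]<x[1]<b[3]])
"
```

```text
t 43.1 at [462.3 171.  214.5] yawz -74.0 tilt 2.21 F [0.2 0.2 0.8] grip 0.8 q6 -0.07
[([202.3, 194.1], 31)]
[]
```

View pics/iso3.png

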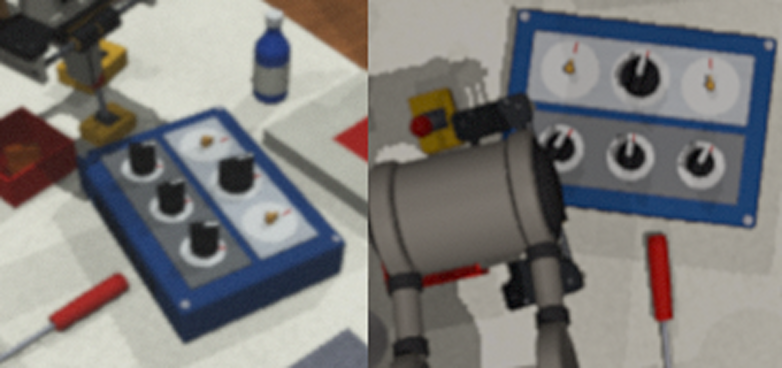

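```bash
python3 -c "
from h import *
T=cap('top'); print(on_plane(T,[[202.3,194.1]],100)+[1.8,-.8,0]); plan((590,320.8,180,-74),(590,320.8,72,-74),(548.6,308.9,72,-74))"
```

```text
[[543.05585024 309.84076108 100.        ]]
t 43.25 at [462.5 170.6 214.8] yawz -74.1 tilt 2.18 F [ 0.3  1.  -0.3] grip 0.6 q6 -0.07
-> (590, 320.8, 180, -74) shift m [0.0396, 0.1624, -0.1099] turn -0.1
-> (590, 320.8, 72, -74) shift m [0.108, 0.0, 0.0] turn 0
-> (548.6, 308.9, 72, -74) shift m [0.0, -0.0431, 0.0] turn 0
```

step_arm --targets '[[[0,0.034,-0.023,0],[0,0.068,-0.046,0],[0,0.1,-0.069,0],[0,0.134,-0.092,0],[0,0.162,-0.11,0]]]'

```text
time: 43.67
tool_pos: [590.2, 324.4, 220.7]
tcp_rot: [1.351, 1.53, 0.059]
contact_force: [0.6, 0.9, -0.5]
grip_width: 0.3
```

step_arm --targets '[[[0.015,0.003,0,0],[0.03,0.003,0,0],[0.045,0.003,0,0],[0.06,0.003,0,0],[0.075,0.003,0,0]]]'

```text
time: 44.08
tool_pos: [597.2, 327.0, 145.9]
tcp_rot: [1.375, 1.528, 0.084]
contact_force: [-0.4, 0.3, -0.1]
grip_width: 0.1
```

```bash
python3 -c "
from h import *
plan((591,321,72,-74))"
```

```text
t 44.08 at [597.2 327.  145.9] yawz -74.0 tilt 2.48 F [-0.4  0.3 -0.1] grip 0.1 q6 0.12
-> (591, 321, 72, -74) shift m [0.0736, -0.0107, 0.0034] turn -0.0
```

step_arm --targets '[[[0.015,-0.004,0.001,0],[0.03,-0.008,0.002,0],[0.045,-0.009,0.003,0],[0.06,-0.009,0.0034,0],[0.0735,-0.009,0.0034,0]]]'

```text
time: 44.5
tool_pos: [593.8, 322.9, 72.1]
tcp_rot: [1.395, 1.525, 0.104]
contact_force: [0.0, 0.7, -0.4]
grip_width: 0.5
```

```bash
python3 -c "
from h import *
plan((549,308.9,71,-74))"
```

```text
t 44.5 at [593.8 322.9  72.1] yawz -74.0 tilt 2.6 F [ 0.   0.7 -0.4] grip 0.5 q6 0.12
-> (549, 308.9, 71, -74) shift m [-0.001, -0.0469, 0.0011] turn 0.0
```

step_arm --targets '[[[0,-0.008,0,0],[0,-0.016,0,0],[0,-0.024,0.0005,0],[0,-0.032,0.001,0],[0,-0.038,0.001,0]]]'

```text
time: 44.92
tool_pos: [557.9, 312.4, 71.7]
tcp_rot: [1.415, 1.523, 0.125]
contact_force: [0.7, -0.1, -0.9]
grip_width: 0.2
```

```bash
python3 -c "
from h import *
plan((549,308.9,71,-74))"
```

```text
t 44.92 at [557.9 312.4  71.7] yawz -73.9 tilt 2.74 F [ 0.7 -0.1 -0.9] grip 0.2 q6 0.12
-> (549, 308.9, 71, -74) shift m [0.0003, -0.0095, 0.0009] turn 0.1
```

step_arm --targets '[[[0,-0.003,0,0],[0,-0.006,0,0],[0,-0.008,0,0],[0,-0.01,0,0],[0,-0.011,0,0]]]'

```text
time: 45.33
tool_pos: [548.3, 309.9, 71.7]
tcp_rot: [1.432, 1.52, 0.142]
contact_force: [5.3, 2.2, -1.6]
grip_width: 0.2
```

step_arm --targets '[[[0,0.01,0,0],[0,0.02,0,0],[-0.01,0.03,0,0],[-0.04,0.03,0,0],[-0.08,0.03,0,0]]]'

```text
time: 45.75
tool_pos: [571.5, 316.5, 150.0]
tcp_rot: [1.381, 1.528, 0.09]
contact_force: [0.5, 1.4, 0.3]
grip_width: 0.5
```

step_arm --targets '[[[-0.03,0,0,0],[-0.06,0,0,0],[-0.06,-0.01,0.035,0],[-0.06,-0.02,0.07,0],[-0.06,-0.03,0.1,0]]]'

```text
time: 46.17
tool_pos: [567.4, 210.5, 210.0]
tcp_rot: [1.37, 1.528, 0.08]
contact_force: [0.1, -1.0, 0.3]
grip_width: 0.2
```

```bash
python3 -c "
from h import *
plan()
c=cap('side'); T=cap('top'); save('iso4',np.hstack([c['color'][100:260,210:370],T['color'][140:300,180:360]]),2.3)
for im,b in((T['color'],(192,168,214,210)),(c['color'],(235,120,275,150))):
    w=(red(im)>30).astype(float); n,l,s,ce=cv2.connectedComponentsWithStats(w.astype(np.uint8)); print([(x.round(1).tolist(),int(k[4])) for x,k in zip(ce,s) if b[0]<x[0]<b[2] and b[1]<x[1]<b[3]])
"
```

```text
t 46.17 at [567.4 210.5 210. ] yawz -73.9 tilt 2.46 F [ 0.1 -1.   0.3] grip 0.2 q6 -0.05
[([205.2, 203.8], 33)]
[]
```

View pics/iso4.png

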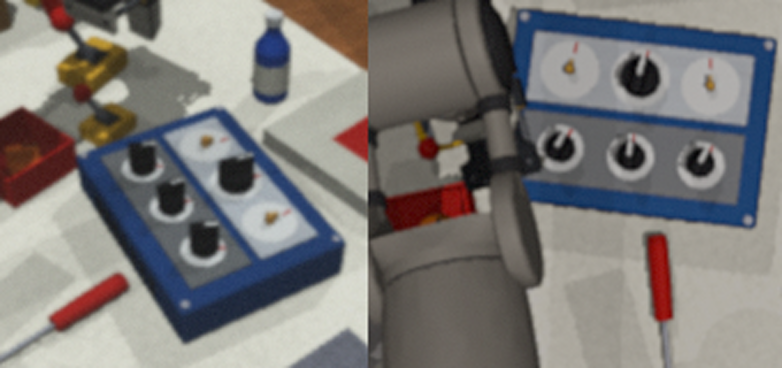

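Run:
```python
from h import *
T=cap("top"); g=T["color"].astype(int).max(2); m=np.zeros(g.shape,np.uint8); m[178:264,383:482]=(g<45)[178:264,383:482]
print("black px on mat",int(m.sum()))
b=blob(cv2.inRange(cv2.cvtColor(T["color"],cv2.COLOR_RGB2HSV),(6,140,70),(16,255,255)),(185,222,230,265)); print("worn",b and on_plane(T,b[0],25)[0])
bot.close_job(); print(bot.get_obs()["time"])
```

```text
black px on mat 0
worn [439.11278472 317.27014836  25.        ]
the job is handed in; nothing more can be done
the job is handed in; nothing more can be done
```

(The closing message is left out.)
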